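Snap the axle clip onto a cart wheel with the fork tool

ROBOT

A 6-joint arm with a two-finger parallel gripper is mounted at the origin on the work surface. World frame = base frame: x ahead of the robot, y to its left, z up, the work surface at z = 0. Lengths are in m, angles in rad, forces in N, time in s.
With the tool pointing down it reaches from about 0.275 to 0.975 m from the base axis. Payload 8.4 kg.
Tool frame: the origin (TCP) lies at the very end of the fingers, on their centre line; the grasp point (between the pads) lies env.tcp_to_grasp behind it (env.tcp_to_grasp is the distance from the TCP to the grasp point, in m); z points along the fingers, y is the direction in which the jaws open and shut (so a half turn about z gives the same grasp; the last joint's range is limited). The gripper opens to 92 mm and grips with 3 to 60 N. Pads are 20 mm wide; open, the fingers measure 128 mm over their backs; the gripper's body (75 mm by 189 mm) begins 69 mm behind the grasp point.
Start: joints at [1.229, 0.353, 1.633, -0, 1.155, -0.002], TCP at [0.208, 0.589, 0.186] pointing down, gripper open.
Joint ranges: [-2.63, 2.63], [-0.92, 2.1], [0.06, 2.66], [-1.3, 4.44], [0, 2.69], [-3.02, 3.02]. Speed limits (rad/s): [2.22, 2.22, 2.79, 3.14, 3.14, 3.14].

INTERFACE

Orientations are given as a unit quaternion [x, y, z, w].
In Python, from bench import env gives the robot as it stands.
- The arm moves only by the tool carry_out, never from a script. Its argument "series" is a list of rows, each an object of numbers: "hand": the finger opening in mm, from 0 to 91.9; "tx", "ty", "tz": the shift along the world's x, y, z in units of 40 mm (1.0 is 40 mm); "ax", "ay", "az": the turn, a rotation vector about the world's x, y, z in units of 6 degrees (1.0 is 6 degrees). In form: [{"hand": .., "tx": .., "ty": .., "tz": .., "ax": .., "ay": .., "az": ..}, ...]. A call has 1 to 5 rows; each row shifts and turns the commanded pose from where the row before left it; what a row does not reach is not made up. A row lasts 1/12 s, in which the tool goes at most 41.7 mm and 7.16 degrees, less where a joint would pass 70% of its speed; a pose out of reach is approached as far as the arm can. A call is refused whole if a number of a shift passes 1 or a number of a turn 1, either way. A call with a gripper value outside its range is refused whole. The fingers move at their own pace and stop on an object; the grip force is fixed at half the most. Time passes only in rows, so rows that do not move let the fingers close. It gives the time, the measured TCP pose, the force and the opening at its end, in the units of the state.
- env.get_obs(): the state, without advancing time (a new reading comes with each control period).
- env.capture(name): name is "scene" or "top"; returns (picture, depth): 384x512x3 uint8, red, green, blue; 384x512 float32, m along the optical axis (not along the pixel's ray), 0 where there is no reading.
- env.camera_model(name): a dict with "fx", "fy", "cx", "cy" (pixels), "R" (3x3) and "t" (3): a world point X has camera coordinates R X + t. Camera axes: x right, y down, z forward; pixel columns grow to the right and rows downward; lengths in m; the calibration is good to about 2 mm. A picture is of the moment at which its call begins. camera_model takes no time and is no camera call.
- env.finish_job(): hands the job in, once; it reports no verdict.
The state is a dict: "time": time; "joint_positions": joint angles; "dq": joint speeds; "tau": joint torques, N m; "tool_pos": TCP position; "tcp_rot": TCP orientation; "ft_force": force on the tool from outside, world axes, zero at the start; "torque": the same for the moment, N m; "gripper_width": opening from 0.0 (shut) to 1.0 (fully open).
Only numpy, scipy, OpenCV 4.12 (cv2) and the standard library are available. Lean on these libraries where they do the work, as an engineer would, in place of code of your own. Each camera call takes 0.05 s, during which the arm holds its last target.

TASK

Take the red-handled fork tool from the green mat, slide its fork along the sloping deck under the blue keeper bar, and push the orange split clip sideways onto the axle's groove until it snaps fully home, touching the clip only with the fork and not pressing hard once it is home. Then draw the fork out and lay it back flat on the green mat, handle over the mat's middle part, right side up. Leave everything else where it is.

Things in the scene. Friction and masses are not known exactly. Their poses are not given: they have to be found in the camera images.
- fork: Red-handled fork tool, 192 mm long, 0.2 kg, lying on the green mat on its steel fork and black heel. Origin: in its underside plane, below the handle's middle; x along the tool to the fork tips, z up. Handle 100 mm long (x -50 to 50), 20 wide (y), 24 high (z 14 to 38); heel under its rear end, down to z 0, 32 wide.
- fork_grip (a point): middle of the fork's handle, 26 mm above the fork's underside: the place to grip (across the 20 mm width)
- fork_tip (a point): midway between the two tine tips, 142 mm ahead of the handle's middle, 2.5 mm above the underside. Steel blade: z 0 to 5 mm in the fork's frame, 48 mm wide from x 48 to 112, then two tines to x 142, each 14 mm wide (|y| 10 to 24), 20 mm apart.
- clip: Orange plastic split clip, a U with two springing arms, 7 mm thick, 66 wide, 74 long, 0.09 kg, lying on the sloping deck downhill of the axle, mouth uphill. Origin: centre of its seat (where the axle will be), on the underside; x out of the mouth (uphill), z away from the deck. Bumps on the arms narrow the mouth to 17 mm at x = 12 and must spread over the 24 mm neck.
- clip_seat (a point): centre of the clip's seat at half its thickness (3.5 mm above the underside). Pushing takes up to about 15 N, most when the seat is 22 to 12 mm short of the axle; then the clip snaps in. Seated, it has about 1.5 mm of play.
- clip_back (a point): middle of the back bar's rear face, 32 mm behind the seat's centre, at half thickness: the two tine tips press on this face either side of the clip's tail. The tail, 12 mm wide, sticks out 20 mm rearward from here and goes between the tines. The back bar is 66 mm wide.
- deck: Sloping plywood deck (30 degrees) of the fixed wooden stand, 94 mm wide, with a black-tyred white wheel (156 mm across) flush in it and a steel axle square to it. Origin: axle's axis at the deck surface, 185 mm above the table; x uphill along the deck (push direction), z along the axle. The deck surface runs from x -122 to 78; beyond its lower edge there is free space above the table.
- axle_groove (a point): centre of the axle groove, 3.5 mm above the deck: clip_seat is here when the clip is home. Axle: neck 24 mm across (the groove) from 0 to 11 mm above the deck, then a head 36 mm across up to 23 mm.
- keeper (a point): middle of the gap under the blue keeper bar, at deck x -102, 6.5 mm above the deck. The bar crosses over the rails at deck x -112 to -92, 13 to 21 mm above the deck; the blade must pass beneath it, along the deck. Rails: inner faces at |y| 35, deck x -112 to -40, 13 mm high. The clip's back bar first rests on two small stops (deck x -90 to -82.5, |y| over 29.5, 9 high).
- mat: Green mat, 280 x 150 x 3 mm, fixed on the table; origin at its underside's centre, x along its length, z up
- pencil_case: open grey pencil case with red edges, 200 x 85 x 50 mm, bystander
- tape_roll: white tape roll, 70 mm across, 20 mm high, bystander
- eraser: blue eraser, 60 x 30 x 18 mm, bystander
- saw_board: plywood sawing board with a slot, 140 x 90 x 15 mm, bystander
- glue: white glue bottle, orange cap, 56 mm across, 140 mm high, bystander
- spare_wheel: small white wheel with black tyre lying flat, 110 mm across, 25 mm thick, bystander
- mallet: rubber-headed mallet, 260 mm long, bystander

How it is judged:
By the outcome, as a careful person would: the job done as asked, in the order asked, and still so for the second after the job is handed in, with the robot touching nothing.
It also fails if it takes over 51 s, if anything falls off the work surface, if the arm or the gripper's body presses on something with over 40 N, if the wrist force passes 120 N, or if a joint passes its speed limit or range.

## Working session

There is one attempt and no reset: what is moved stays moved. The work goes in short steps, Python scripts to look and compute and a tool call to move; the robot and the scene stay as the last step left them, time stands still between calls to the robot, and variables do not carry over. Pictures are saved under pics/ and viewed, and the job is handed in when it is done.

Besides the shell and the picture viewer there is one more tool, called after "Call:" as a command line: name --argument value ..., lists and objects as JSON in quotes. carry_out: Moves the arm, as the interface text tells. Its arguments: {"type":"object","properties":{"series":{"type":"array"}},"required":["series"]}

```bash
ls; mkdir -p pics; python3 - <<'E'
from bench import env
import cv2,numpy as np
o=env.get_obs();print({k:np.round(v,3).tolist() for k,v in o.items()},env.tcp_to_grasp)
for n in("scene","top"):
    p,d=env.capture(n);cv2.imwrite(f"pics/{n}0.png",p[:,:,::-1]);np.save(f"{n}0.npy",d);np.save(f"{n}0p.npy",p)
    print(n,{k:np.round(v,4).tolist() for k,v in env.camera_model(n).items()})
E
```

```text
pics
{'time': 0.0, 'joint_positions': [1.229, 0.354, 1.634, 0.0, 1.155, -0.002], 'dq': [0.001, -0.0, 0.0, -0.001, -0.001, 0.0], 'tau': [0.0, -59.383, -33.422, 0.07, 0.023, -0.0], 'tool_pos': [0.208, 0.589, 0.185], 'tcp_rot': [0.169, 0.986, -0.001, -0.0], 'ft_force': [0.323, 0.544, -0.677], 'torque': [0.028, 0.04, 0.001], 'gripper_width': 0.999} 0.0187
scene {'fx': 355.0992, 'fy': 355.0992, 'cx': 256.4924, 'cy': 191.9708, 'R': [[-0.4084, 0.9128, -0.0022], [0.5695, 0.2529, -0.7821], [-0.7133, -0.3207, -0.6232]], 't': [0.2503, -0.2083, 1.7354]}
top {'fx': 448.0104, 'fy': 448.0104, 'cx': 255.8243, 'cy': 189.8899, 'R': [[0.0231, -0.9997, 0.0068], [-0.9808, -0.0239, -0.1933], [0.1934, -0.0022, -0.9811]], 't': [-0.0564, 0.5831, 1.3748]}
```

View pics/scene0.png

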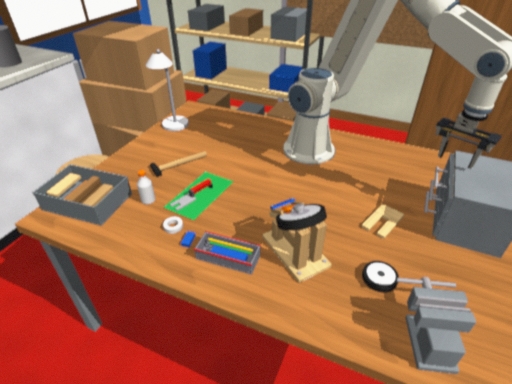

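View pics/top0.png

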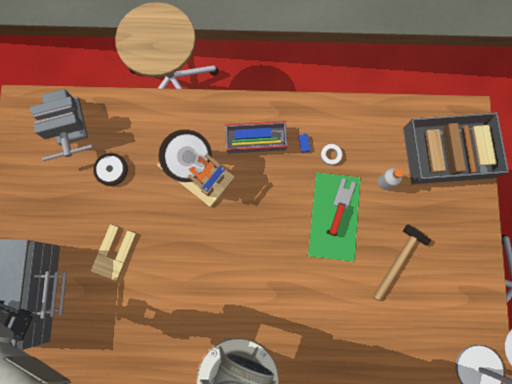

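```bash
python3 - <<'E'
import cv2,numpy as np
p=np.load("top0p.npy")[:,:,::-1]
a=cv2.resize(p[115:215,145:245],(600,600),interpolation=cv2.INTER_CUBIC);cv2.imwrite("pics/topz.png",a)
a=cv2.resize(p[165:265,295:375],(480,600),interpolation=cv2.INTER_CUBIC);cv2.imwrite("pics/topf.png",a)
p=np.load("scene0p.npy")[:,:,::-1]
a=cv2.resize(p[185:285,255:345],(540,600),interpolation=cv2.INTER_CUBIC);cv2.imwrite("pics/scz.png",a)
E
```

```text
(no output)
```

View pics/topz.png

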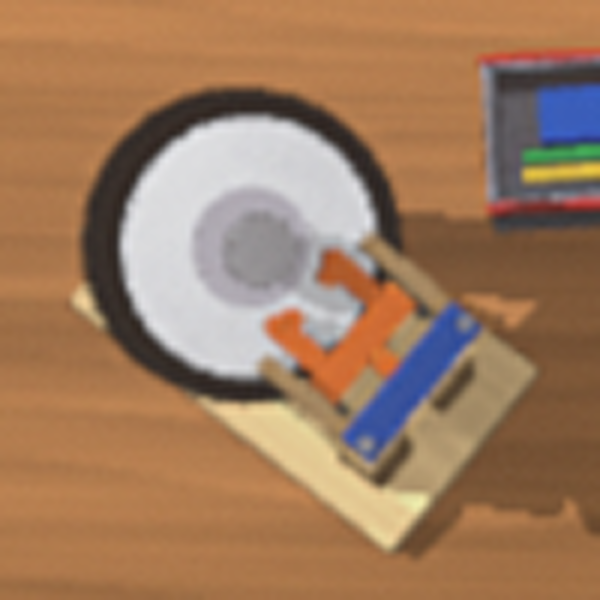

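View pics/topf.png

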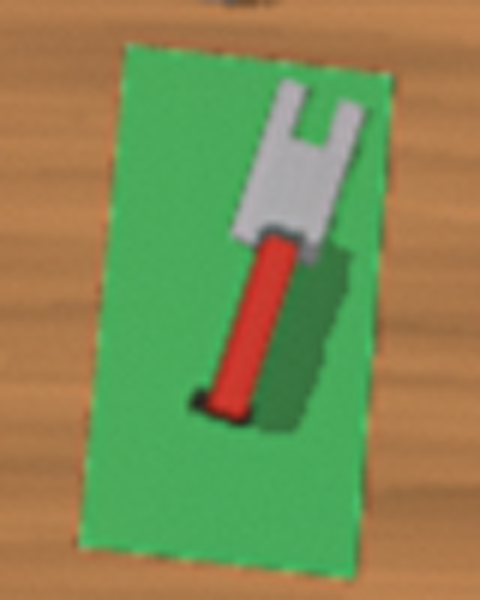

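View pics/scz.png

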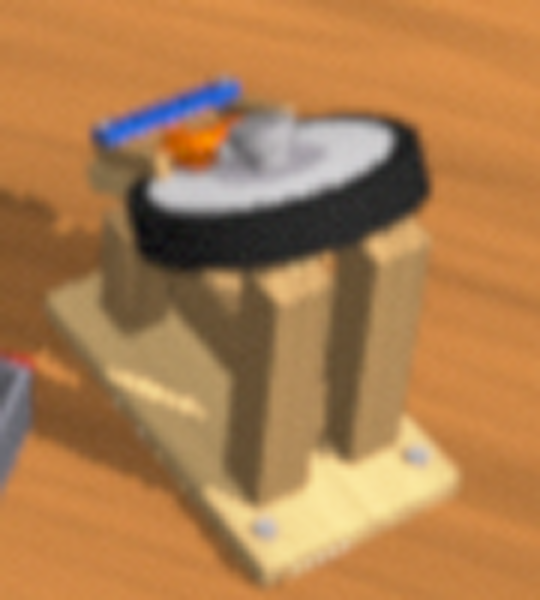

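```bash
cat > h.py <<'E'
import cv2,numpy as np
from bench import env
def ray(n,uv,z):
    c=env.camera_model(n);R=np.array(c["R"]);t=np.array(c["t"])
    uv=np.atleast_2d(uv).astype(float)
    d=np.c_[(uv[:,0]-c["cx"])/c["fx"],(uv[:,1]-c["cy"])/c["fy"],np.ones(len(uv))]@R
    o=-R.T@t
    return o+d*((z-o[2])/d[:,2])[:,None]
def proj(n,X):
    c=env.camera_model(n);q=np.atleast_2d(X)@np.array(c["R"]).T+np.array(c["t"])
    return np.c_[q[:,0]/q[:,2]*c["fx"]+c["cx"],q[:,1]/q[:,2]*c["fy"]+c["cy"]]
def big(m):
    n,l,s,c=cv2.connectedComponentsWithStats(m.astype(np.uint8));k=1+np.argmax(s[1:,4]);return l==k,c[k],s[k]
E
python3 - <<'E'
from h import *
p=np.load("top0p.npy");d=np.load("top0.npy");H=cv2.cvtColor(p,cv2.COLOR_RGB2HSV)
def box(m,r):
    z=np.zeros_like(m);z[r[1]:r[3],r[0]:r[2]]=m[r[1]:r[3],r[0]:r[2]];return z
h,s,v=[H[...,i].astype(int) for i in range(3)]
st=(145,115,245,215);fk=(295,165,375,265)
def rep(name,m,z,r,n="top"):
    b,c,_=big(box(m,r));q=np.argwhere(b)[:,::-1].astype(np.float32);R=cv2.minAreaRect(q)
    print(name,b.sum(),c.round(2),"c@z",ray(n,c,z)[0].round(4));W=ray(n,cv2.boxPoints(R),z);print(W[:,:2].round(4).tolist());return b,W
bk,_=rep("keeper",(h>105)&(h<130)&(s>120)&(v>60),.1522,st)
q=np.argwhere(bk)[:,::-1].astype(np.float32);W=ray("top",q,.1522)[:,:2];w,e=np.linalg.eigh(np.cov(W.T));print("keeper axis",e[:,1],"uphill yaw deg",np.degrees(np.arctan2(e[1,1],e[0,1])))
bo,_=rep("clip",(h>5)&(h<16)&(s>190)&(v>150),.165,st)
bw=box((s<40)&(v>120),st);b,c,_=big(bw)
b=cv2.morphologyEx(b.astype(np.uint8),cv2.MORPH_OPEN,np.ones((5,5)))
cn=max(cv2.findContours(b,0,1)[0],key=len)[:,0]; hull=cv2.convexHull(cn);el=cv2.fitEllipse(hull);print("white ellipse",el, ray("top",el[0],.185).round(4))
bk=box((v<75),(145,115,215,190));b,c,_=big(bk)
cn=max(cv2.findContours(b.astype(np.uint8),0,1)[0],key=len);hull=cv2.convexHull(cn);el=cv2.fitEllipse(hull);print("tyre ellipse",el, ray("top",el[0],.185).round(4))
g=(h>45)&(h<80)&(s>80);
n,l,ss,cc=cv2.connectedComponentsWithStats(box(g,fk).astype(np.uint8));q=np.argwhere(box(g,fk))[:,::-1].astype(np.float32);R=cv2.minAreaRect(q);print("mat",ray("top",cv2.boxPoints(R),.003).round(4).tolist(),ray("top",R[0],.003))
red,W=rep("handle",((h<6)|(h>174))&(s>150)&(v>100),.041,fk)
q=np.argwhere(red)[:,::-1];W=ray("top",q,.041)[:,:2];w,e=np.linalg.eigh(np.cov(W.T));print("handle yaw",np.degrees(np.arctan2(e[1,1],e[0,1])),W.mean(0))
bl,W=rep("blade",(s<60)&(v>110),.008,fk)
q=np.argwhere(bl)[:,::-1];W=ray("top",q,.008)[:,:2];print("blade mean",W.mean(0))
for nm,u in(("handle",(335,214)),):print(d[u[1]-3:u[1]+4:3,u[0]-1:u[0]+2])
E
```

```text
keeper 143 [213.21 177.88] c@z [0.5991 0.0861 0.1522]
[[0.5697, 0.118], [0.637, 0.0682], [0.6261, 0.0545], [0.559, 0.1044]]
keeper axis [-0.80347287  0.59534137] uphill yaw deg 143.46302869950884
clip 49 [205.18 168.67] c@z [0.6237 0.1099 0.165 ]
[[0.589, 0.1275], [0.6563, 0.1268], [0.6549, 0.0896], [0.5876, 0.0906]]
white ellipse ((185.82632446289062, 155.5044708251953), (42.01921463012695, 43.65006637573242), 24.6335391998291) [[0.6573 0.1663 0.185 ]]
tyre ellipse ((184.95220947265625, 155.3379669189453), (51.0388069152832, 52.057456970214844), 109.86933135986328) [[0.6577 0.1689 0.185 ]]
mat [[0.3808, -0.2146, 0.003], [0.6602, -0.2412, 0.003], [0.6489, -0.3959, 0.003], [0.3702, -0.3637, 0.003]] [[ 0.51246658 -0.3036189   0.003     ]]
handle 175 [336.69 219.42] c@z [ 0.4976 -0.3031  0.041 ]
[[0.4541, -0.2794], [0.5479, -0.31], [0.5427, -0.3273], [0.449, -0.2965]]
handle yaw 161.49352068190578 [ 0.49773131 -0.30309638]
blade 345 [344.24 193.4 ] c@z [ 0.5893 -0.3352  0.008 ]
[[0.5528, -0.2977], [0.6426, -0.3279], [0.6278, -0.3746], [0.5383, -0.3439]]
blade mean [ 0.58934   -0.3352305]
[[1.4762815 1.4764643 1.4406551]
 [1.4724507 1.438672  1.4382896]
 [1.4372387 1.4297979 1.4340743]]
```

Call:
carry_out --series '[{"hand":70,"tx":0.24,"ty":-0.745,"tz":0,"ax":0,"ay":0,"az":-0.995},{"hand":70,"tx":0.24,"ty":-0.745,"tz":0,"ax":0,"ay":0,"az":-0.995},{"hand":70,"tx":0.24,"ty":-0.745,"tz":0,"ax":0,"ay":0,"az":-0.995},{"hand":70,"tx":0.24,"ty":-0.745,"tz":0,"ax":0,"ay":0,"az":-0.995},{"hand":70,"tx":0.24,"ty":-0.745,"tz":0,"ax":0,"ay":0,"az":-0.995}]'

```text
time: 0.52
tool_pos: [0.2563, 0.4386, 0.1855]
tcp_rot: [0.419, 0.908, -0.0, 0.0]
ft_force: [1.0, -0.1, 0.5]
gripper_width: 0.761
```

Call:
carry_out --series '[{"hand":70,"tx":0.24,"ty":-0.745,"tz":0,"ax":0,"ay":0,"az":-0.995},{"hand":70,"tx":0.24,"ty":-0.745,"tz":0,"ax":0,"ay":0,"az":-0.995},{"hand":70,"tx":0.24,"ty":-0.745,"tz":0,"ax":0,"ay":0,"az":-0.995},{"hand":70,"tx":0.24,"ty":-0.745,"tz":0,"ax":0,"ay":0,"az":-0.995},{"hand":70,"tx":0.24,"ty":-0.745,"tz":0,"ax":0,"ay":0,"az":-0.995}]'

```text
time: 0.93
tool_pos: [0.3042, 0.2897, 0.1857]
tcp_rot: [0.639, 0.769, -0.0, 0.0]
ft_force: [0.6, -0.5, -1.0]
gripper_width: 0.765
```

Call:
carry_out --series '[{"hand":70,"tx":0.24,"ty":-0.745,"tz":0,"ax":0,"ay":0,"az":-0.995},{"hand":70,"tx":0.24,"ty":-0.745,"tz":0,"ax":0,"ay":0,"az":-0.995},{"hand":70,"tx":0.24,"ty":-0.745,"tz":0,"ax":0,"ay":0,"az":-0.995},{"hand":70,"tx":0.24,"ty":-0.745,"tz":0,"ax":0,"ay":0,"az":-0.995},{"hand":70,"tx":0.24,"ty":-0.745,"tz":0,"ax":0,"ay":0,"az":-0.995}]'

```text
time: 1.35
tool_pos: [0.3522, 0.1408, 0.1858]
tcp_rot: [0.816, 0.579, 0.0, -0.0]
ft_force: [0.9, 0.2, 0.3]
gripper_width: 0.761
```

Call:
carry_out --series '[{"hand":70,"tx":0.24,"ty":-0.745,"tz":0,"ax":0,"ay":0,"az":-0.995},{"hand":70,"tx":0.24,"ty":-0.745,"tz":0,"ax":0,"ay":0,"az":-0.995},{"hand":70,"tx":0.24,"ty":-0.745,"tz":0,"ax":0,"ay":0,"az":-0.995},{"hand":70,"tx":0.24,"ty":-0.745,"tz":0,"ax":0,"ay":0,"az":-0.995},{"hand":70,"tx":0.24,"ty":-0.745,"tz":0,"ax":0,"ay":0,"az":-0.995}]'

```text
time: 1.77
tool_pos: [0.4003, -0.0083, 0.1858]
tcp_rot: [0.937, 0.349, 0.0, -0.0]
ft_force: [0.8, 0.1, -0.2]
gripper_width: 0.759
```

Call:
carry_out --series '[{"hand":70,"tx":0.24,"ty":-0.745,"tz":0,"ax":0,"ay":0,"az":-0.995},{"hand":70,"tx":0.24,"ty":-0.745,"tz":0,"ax":0,"ay":0,"az":-0.995},{"hand":70,"tx":0.24,"ty":-0.745,"tz":0,"ax":0,"ay":0,"az":-0.995},{"hand":70,"tx":0.24,"ty":-0.745,"tz":0,"ax":0,"ay":0,"az":-0.995},{"hand":70,"tx":0.24,"ty":-0.745,"tz":0,"ax":0,"ay":0,"az":-0.995}]'

```text
time: 2.18
tool_pos: [0.4482, -0.1574, 0.1857]
tcp_rot: [0.995, 0.096, -0.0, -0.0]
ft_force: [1.2, 0.6, 0.4]
gripper_width: 0.763
```

Call:
carry_out --series '[{"hand":70,"tx":0.254,"ty":-0.735,"tz":-0.63,"ax":0,"ay":0,"az":-0.987},{"hand":70,"tx":0.254,"ty":-0.735,"tz":-0.63,"ax":0,"ay":0,"az":-0.987},{"hand":70,"tx":0.254,"ty":-0.735,"tz":-0.63,"ax":0,"ay":0,"az":-0.987},{"hand":70,"tx":0.254,"ty":-0.735,"tz":-0.63,"ax":0,"ay":0,"az":-0.987},{"hand":70,"tx":0.254,"ty":-0.735,"tz":-0.63,"ax":0,"ay":0,"az":-0.987}]'

```text
time: 2.6
tool_pos: [0.4991, -0.3042, 0.0583]
tcp_rot: [0.987, -0.162, -0.0, -0.0]
ft_force: [-0.0, 0.9, 0.5]
gripper_width: 0.759
```

```bash
python3 - <<'E'
from h import *
p,d=env.capture("top");cv2.imwrite("pics/g1.png",cv2.resize(p[145:285,275:415,::-1],(560,560),interpolation=cv2.INTER_CUBIC))
o=env.get_obs();print(o["joint_positions"],o["tool_pos"],o["tcp_rot"])
E
```

```text
[-5.54110690e-01  4.51109074e-01  1.82159310e+00 -1.62238959e-03
  8.71831157e-01  1.35142887e+00] [ 0.49903207 -0.30759165  0.05334549] [ 9.86111751e-01 -1.66075488e-01 -1.59566613e-03  1.98353089e-05]
```

View pics/g1.png

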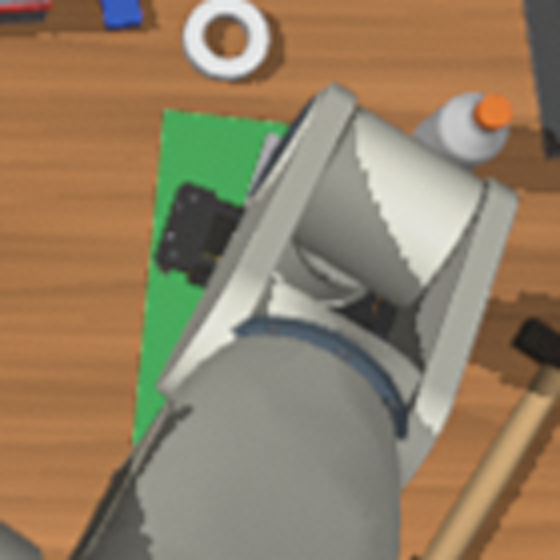

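Call:
carry_out --series '[{"hand":70,"tx":0,"ty":0,"tz":0,"ax":0,"ay":0,"az":0},{"hand":70,"tx":0,"ty":0,"tz":0,"ax":0,"ay":0,"az":0}]'

```text
time: 2.82
tool_pos: [0.4983, -0.3025, 0.0589]
tcp_rot: [0.987, -0.159, -0.001, -0.001]
ft_force: [-0.3, -0.1, 0.6]
gripper_width: 0.764
```

Call:
carry_out --series '[{"hand":70,"tx":0.02,"ty":-0.05,"tz":-0.4,"ax":0,"ay":0,"az":-0.05},{"hand":70,"tx":0,"ty":0,"tz":-0.4,"ax":0,"ay":0,"az":0},{"hand":70,"tx":0,"ty":0,"tz":-0.3,"ax":0,"ay":0,"az":0},{"hand":70,"tx":0,"ty":0,"tz":-0.085,"ax":0,"ay":0,"az":0},{"hand":70,"tx":0,"ty":0,"tz":0,"ax":0,"ay":0,"az":0}]'

```text
time: 3.23
tool_pos: [0.4995, -0.3038, 0.0124]
tcp_rot: [0.987, -0.161, -0.0, -0.0]
ft_force: [0.3, -0.4, -0.2]
gripper_width: 0.758
```

Call:
carry_out --series '[{"hand":10,"tx":0,"ty":0,"tz":0,"ax":0,"ay":0,"az":0},{"hand":10,"tx":0,"ty":0,"tz":0,"ax":0,"ay":0,"az":0},{"hand":10,"tx":0,"ty":0,"tz":0,"ax":0,"ay":0,"az":0},{"hand":10,"tx":0,"ty":0,"tz":0,"ax":0,"ay":0,"az":0},{"hand":10,"tx":0,"ty":0,"tz":0,"ax":0,"ay":0,"az":0}]'

```text
time: 3.65
tool_pos: [0.5002, -0.3049, 0.0129]
tcp_rot: [0.987, -0.162, 0.0, 0.0]
ft_force: [1.3, 0.8, -1.2]
gripper_width: 0.419
```

Call:
carry_out --series '[{"hand":0,"tx":0,"ty":0,"tz":0,"ax":0,"ay":0,"az":0},{"hand":0,"tx":0,"ty":0,"tz":0,"ax":0,"ay":0,"az":0},{"hand":0,"tx":0,"ty":0,"tz":0,"ax":0,"ay":0,"az":0},{"hand":0,"tx":0,"ty":0,"tz":0,"ax":0,"ay":0,"az":0}]'

```text
time: 3.98
tool_pos: [0.5001, -0.305, 0.0127]
tcp_rot: [0.987, -0.162, 0.0, 0.0]
ft_force: [0.1, -0.3, 2.3]
gripper_width: 0.132
```

Call:
carry_out --series '[{"hand":0,"tx":0,"ty":0,"tz":0,"ax":0,"ay":0,"az":0},{"hand":0,"tx":0,"ty":0,"tz":0,"ax":0,"ay":0,"az":0}]'

```text
time: 4.15
tool_pos: [0.5002, -0.3049, 0.0127]
tcp_rot: [0.987, -0.162, 0.0, 0.0]
ft_force: [0.0, 0.4, 4.4]
gripper_width: 0.005
```

```bash
python3 - <<'E'
from h import *
p,d=env.capture("scene");cv2.imwrite("pics/g2.png",cv2.resize(p[130:230,140:260,::-1],(720,600),interpolation=cv2.INTER_CUBIC))
o=env.get_obs();print(o["gripper_width"],o["tool_pos"],o["tcp_rot"],o["ft_force"])
E
```

```text
0.0035880381252125066 [ 0.50019021 -0.3048736   0.01270372] [ 9.86808266e-01 -1.61893085e-01  2.67123962e-04  6.54344031e-05] [0.04444726 0.48634189 3.20679313]
```

View pics/g2.png

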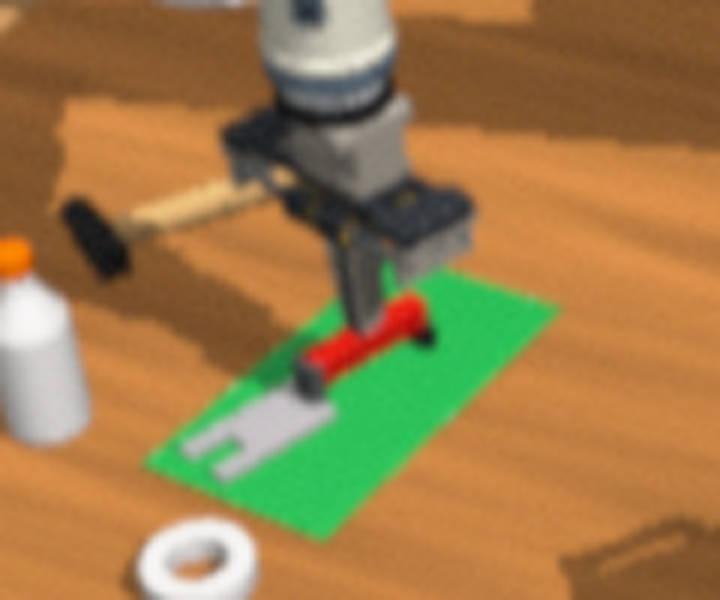

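```bash
python3 - <<'E'
from h import *
p0=np.load("scene0p.npy")
p,d=env.capture("scene")
a=np.hstack([p0[150:220,150:230],p[150:220,150:230]])[:,:,::-1].copy()
a=cv2.resize(a,(800,350),interpolation=cv2.INTER_CUBIC);cv2.imwrite("pics/g3.png",a)
print(proj("scene",[[.5002,-.3049,.0127],[.5002,-.3049,.041],[.499,-.3045,.041]]), (proj("scene",[[.5002,-.3049,.0127],[.5002,-.3049,.041]])-[140,130])*6)
for q in (p0,p):
    H=cv2.cvtColor(q,cv2.COLOR_RGB2HSV).astype(int);m=((H[...,0]<6)|(H[...,0]>174))&(H[...,1]>150)&(H[...,2]>100);z=m*0;z[150:220,150:230]=m[150:220,150:230]
    b,c,s=big(z);print(c,s)
print("scene depth near handle",d[180:190:3,195:206:2])
E
```

```text
[[200.3084659  189.43778534]
 [199.6100148  183.9898207 ]
 [199.84773869 183.85137623]] [[361.85079542 356.62671203]
 [357.66008881 323.93892422]]
[201.04210526 185.74736842] [191 180  20  13  95]
[201.03370787 185.8988764 ] [191 180  20  13  89]
scene depth near handle [[1.5294796 1.4334817 1.4214478 1.4216524 1.4330554 1.4722813]
 [1.5133603 1.4454765 1.4390606 1.4322062 1.4440895 1.4567729]
 [1.4364543 1.4343584 1.4382915 1.4436712 1.4576705 1.4660035]
 [1.4267055 1.4401721 1.442901  1.4537202 1.4852186 1.4801704]]
```

View pics/g3.png

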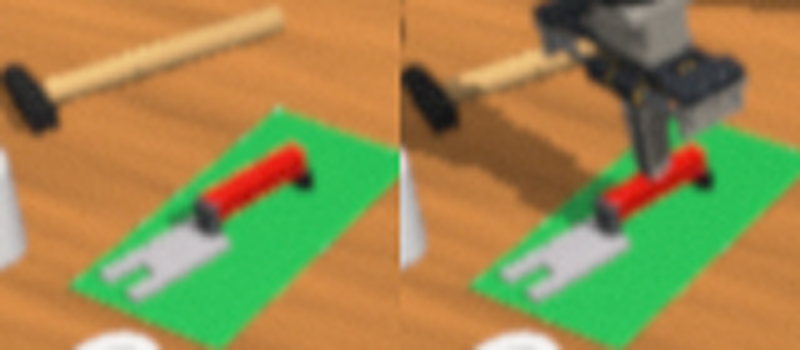

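```bash
python3 - <<'E'
from h import *
def pc(n,d):
    c=env.camera_model(n);v,u=np.mgrid[:384,:512];q=np.stack([(u-c["cx"])/c["fx"]*d,(v-c["cy"])/c["fy"]*d,d],-1)
    return (q-np.array(c["t"]))@np.array(c["R"])
p,d=env.capture("scene");X=pc("scene",d)
print(env.get_obs()["tool_pos"],env.get_obs()["gripper_width"])
for v in range(166,192,1): print(v,[(tuple((X[v,u]*1000).round().astype(int).tolist()),p[v,u].tolist()) for u in (199,201,203)])
E
```

```text
[ 0.50017918 -0.3048745   0.01272408] 0.0049411420162067034
166 [((523, -281, 150), [47, 45, 35]), ((526, -270, 155), [37, 36, 35]), ((551, -243, 179), [54, 57, 61])]
167 [((527, -278, 150), [66, 59, 46]), ((517, -276, 144), [44, 43, 40]), ((553, -243, 175), [48, 49, 53])]
168 [((531, -277, 147), [73, 70, 63]), ((517, -277, 139), [48, 49, 49]), ((549, -246, 168), [47, 47, 48])]
169 [((534, -275, 146), [71, 70, 69]), ((535, -265, 149), [63, 62, 65]), ((507, -275, 128), [61, 57, 54])]
170 [((520, -285, 129), [73, 70, 66]), ((540, -262, 148), [73, 75, 75]), ((537, -255, 149), [83, 73, 70])]
171 [((514, -290, 119), [77, 74, 68]), ((506, -286, 115), [70, 71, 70]), ((544, -251, 149), [86, 80, 77])]
172 [((515, -290, 115), [84, 82, 75]), ((505, -288, 109), [72, 71, 67]), ((542, -253, 143), [76, 77, 72])]
173 [((516, -290, 111), [81, 79, 73]), ((508, -286, 106), [72, 71, 66]), ((500, -282, 102), [66, 82, 65])]
174 [((517, -290, 106), [82, 78, 73]), ((504, -290, 98), [73, 69, 65]), ((497, -285, 95), [66, 101, 68])]
175 [((513, -293, 98), [83, 79, 72]), ((509, -286, 98), [73, 70, 64]), ((495, 
[... 1020 characters left out ...]
 -294, 44), [181, 94, 89]), ((495, -293, 36), [191, 42, 37])]
186 [((513, -300, 41), [197, 41, 34]), ((505, -296, 37), [192, 53, 47]), ((494, -294, 30), [184, 26, 13])]
187 [((516, -299, 38), [208, 28, 22]), ((501, -299, 28), [186, 24, 13]), ((493, -295, 23), [173, 45, 20])]
188 [((516, -299, 33), [190, 22, 12]), ((503, -299, 24), [178, 45, 22]), ((478, -306, 4), [146, 102, 47])]
189 [((512, -303, 24), [179, 36, 19]), ((512, -293, 27), [152, 99, 45]), ((486, -301, 6), [97, 158, 72])]
190 [((514, -302, 21), [153, 78, 34]), ((496, -305, 6), [103, 151, 70]), ((497, -294, 11), [53, 187, 84])]
191 [((502, -311, 4), [107, 138, 62]), ((502, -301, 7), [59, 182, 84]), ((501, -292, 9), [44, 193, 89])]
```

Call:
carry_out --series '[{"hand":0,"tx":0,"ty":0,"tz":0.5,"ax":0,"ay":0,"az":0},{"hand":0,"tx":0,"ty":0,"tz":0.5,"ax":0,"ay":0,"az":0},{"hand":0,"tx":0,"ty":0,"tz":0,"ax":0,"ay":0,"az":0}]'

```text
time: 4.55
tool_pos: [0.5015, -0.3057, 0.0553]
tcp_rot: [0.987, -0.162, 0.002, 0.001]
ft_force: [1.5, -0.5, 1.0]
gripper_width: 0.005
```

```bash
cat >> h.py <<'E'
def pc(n,d):
    c=env.camera_model(n);v,u=np.mgrid[:384,:512];q=np.stack([(u-c["cx"])/c["fx"]*d,(v-c["cy"])/c["fy"]*d,d],-1)
    return (q-np.array(c["t"]))@np.array(c["R"])
E
cat > tip.py <<'E'
from h import *
import sys
p,d=env.capture("scene");X=pc("scene",d);o=env.get_obs();t=o["tool_pos"];print(t,o["gripper_width"],o["tcp_rot"],o["ft_force"])
m=(np.hypot(X[...,0]-t[0],X[...,1]-t[1])<.06)&(X[...,2]>.015)&(p.max(2)<125)&((p.max(2).astype(int)-p.min(2))<25)
for z in range(15,160,5):
    k=m&(X[...,2]*1000>=z)&(X[...,2]*1000<z+5)
    if k.sum():print(z,k.sum(),(X[k].mean(0)*1000).round())
u,v=proj("scene",t)[0];print(u,v);r=p[130:230,140:260,::-1].copy();r=cv2.resize(r,(720,600),interpolation=cv2.INTER_CUBIC);cv2.circle(r,(int((u-140)*6+3),int((v-130)*6+3)),4,(255,0,255),-1);cv2.imwrite(sys.argv[1],r)
E
python3 tip.py pics/t1.png
```

```text
[ 0.5009339  -0.30531321  0.05380754] 0.006772136112716685 [ 9.86815888e-01 -1.61840919e-01  1.28789548e-03  5.11305503e-04] [-0.15222563 -0.94992836 -1.2007048 ]
15 6 [ 521. -303.   16.]
20 5 [ 550. -317.   21.]
25 6 [ 550. -316.   28.]
30 2 [ 550. -323.   33.]
35 2 [ 555. -314.   39.]
40 1 [ 551. -323.   41.]
85 1 [ 506. -304.   85.]
90 1 [ 509. -301.   93.]
95 7 [ 510. -296.   98.]
100 6 [ 507. -300.  103.]
105 6 [ 509. -298.  107.]
110 5 [ 508. -295.  112.]
115 7 [ 506. -297.  117.]
120 6 [ 509. -298.  122.]
125 6 [ 508. -297.  127.]
130 7 [ 510. -298.  132.]
135 13 [ 508. -297.  137.]
140 5 [ 509. -294.  143.]
145 9 [ 508. -298.  148.]
150 8 [ 510. -298.  152.]
155 5 [ 511. -294.  158.]
199.10616825822774 181.55482727861136
```

View pics/t1.png

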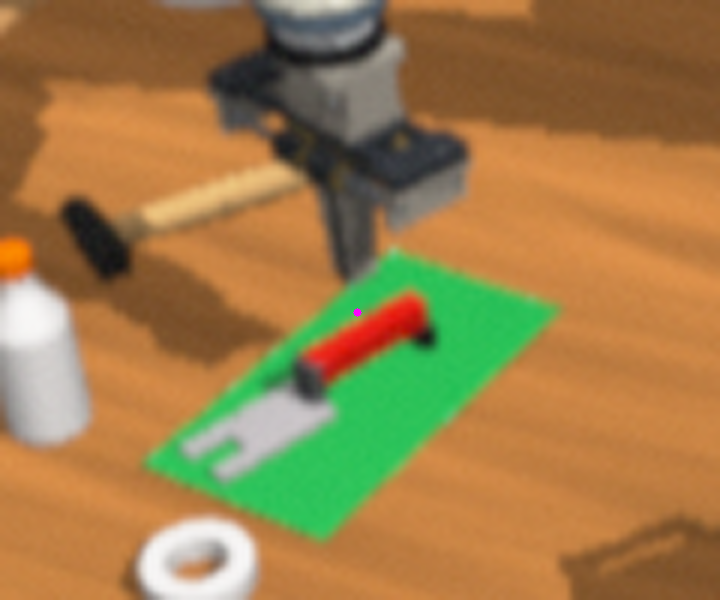

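Call:
carry_out --series '[{"hand":70,"tx":0,"ty":0,"tz":0,"ax":0,"ay":0,"az":0},{"hand":70,"tx":0,"ty":0,"tz":0,"ax":0,"ay":0,"az":0},{"hand":70,"tx":0,"ty":0,"tz":0,"ax":0,"ay":0,"az":0},{"hand":70,"tx":0,"ty":0,"tz":0,"ax":0,"ay":0,"az":0},{"hand":70,"tx":0,"ty":0,"tz":0,"ax":0,"ay":0,"az":0}]'

```text
time: 5.02
tool_pos: [0.4995, -0.3045, 0.0518]
tcp_rot: [0.987, -0.162, -0.001, -0.0]
ft_force: [0.2, -0.1, 0.3]
gripper_width: 0.345
```

Call:
carry_out --series '[{"hand":70,"tx":0,"ty":0,"tz":0,"ax":0,"ay":0,"az":0},{"hand":70,"tx":0,"ty":0,"tz":0,"ax":0,"ay":0,"az":0},{"hand":70,"tx":0,"ty":0,"tz":0,"ax":0,"ay":0,"az":0},{"hand":70,"tx":0,"ty":0,"tz":0,"ax":0,"ay":0,"az":0},{"hand":70,"tx":0,"ty":0,"tz":0,"ax":0,"ay":0,"az":0}]'

```text
time: 5.43
tool_pos: [0.5, -0.3048, 0.0525]
tcp_rot: [0.987, -0.162, 0.0, 0.0]
ft_force: [0.4, -0.2, 0.2]
gripper_width: 0.708
```

```bash
python3 tip.py pics/t2.png
```

```text
[ 0.49992555 -0.30471988  0.05250777] 0.7470326192654242 [ 9.86816758e-01 -1.61841548e-01  1.57135559e-05  2.60010289e-06] [-0.46447571 -0.54194918 -0.49792907]
15 6 [ 509. -295.   17.]
20 5 [ 551. -316.   22.]
25 5 [ 551. -316.   28.]
30 5 [ 550. -320.   32.]
35 1 [ 548. -325.   38.]
40 1 [ 555. -311.   42.]
85 2 [ 502. -304.   88.]
90 2 [ 489. -336.   95.]
95 7 [ 504. -303.   98.]
100 6 [ 509. -288.  103.]
105 7 [ 499. -315.  107.]
110 8 [ 510. -291.  113.]
115 7 [ 505. -305.  118.]
120 6 [ 502. -311.  123.]
125 10 [ 506. -300.  127.]
130 5 [ 502. -305.  132.]
135 11 [ 505. -301.  137.]
140 9 [ 496. -321.  142.]
145 9 [ 502. -312.  147.]
150 8 [ 503. -310.  153.]
155 2 [ 485. -340.  158.]
199.3945869900483 181.71015911517276
```

View pics/t2.png

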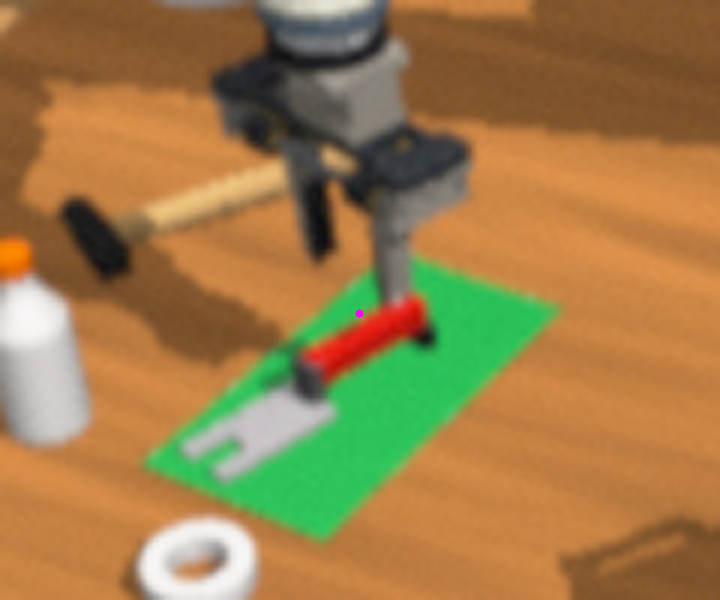

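Call:
carry_out --series '[{"hand":50,"tx":0,"ty":0,"tz":-0.5,"ax":0,"ay":0,"az":0},{"hand":50,"tx":0,"ty":0,"tz":-0.5,"ax":0,"ay":0,"az":0},{"hand":50,"tx":0,"ty":0,"tz":-0.3,"ax":0,"ay":0,"az":0},{"hand":50,"tx":0,"ty":0,"tz":0,"ax":0,"ay":0,"az":0}]'

```text
time: 5.82
tool_pos: [0.4982, -0.3037, -0.0019]
tcp_rot: [0.987, -0.162, -0.002, -0.001]
ft_force: [0.0, 0.5, -0.3]
gripper_width: 0.549
```

Call:
carry_out --series '[{"hand":40,"tx":0,"ty":0,"tz":-0.25,"ax":0,"ay":0,"az":0},{"hand":40,"tx":0,"ty":0,"tz":-0.2,"ax":0,"ay":0,"az":0},{"hand":30,"tx":0,"ty":0,"tz":0,"ax":0,"ay":0,"az":0}]'

```text
time: 6.07
tool_pos: [0.4994, -0.3044, -0.0186]
tcp_rot: [0.987, -0.162, -0.001, -0.0]
ft_force: [-1.4, 0.4, -0.2]
gripper_width: 0.382
```

Call:
carry_out --series '[{"hand":0,"tx":0,"ty":0,"tz":0,"ax":0,"ay":0,"az":0},{"hand":0,"tx":0,"ty":0,"tz":0,"ax":0,"ay":0,"az":0},{"hand":0,"tx":0,"ty":0,"tz":0,"ax":0,"ay":0,"az":0},{"hand":0,"tx":0,"ty":0,"tz":0,"ax":0,"ay":0,"az":0}]'

```text
time: 6.4
tool_pos: [0.5002, -0.305, -0.0171]
tcp_rot: [0.987, -0.162, 0.0, 0.0]
ft_force: [-0.2, 0.4, 0.4]
gripper_width: 0.211
```

```bash
python3 tip.py pics/t3.png
```

```text
[ 0.50025688 -0.304946   -0.01704615] 0.21461141271153136 [ 9.86816247e-01 -1.61844094e-01  3.93219110e-04  1.72854097e-04] [ 0.52650856 -0.51238392  0.11635777]
15 6 [ 521. -300.   18.]
20 9 [ 533. -307.   23.]
25 7 [ 532. -303.   27.]
30 6 [ 522. -293.   32.]
35 12 [ 531. -301.   37.]
40 6 [ 513. -301.   43.]
45 5 [ 505. -298.   46.]
50 12 [ 504. -298.   52.]
55 11 [ 504. -298.   58.]
60 7 [ 506. -299.   63.]
65 11 [ 506. -297.   67.]
70 7 [ 508. -296.   73.]
75 6 [ 512. -282.   78.]
80 6 [ 510. -295.   81.]
85 3 [ 513. -284.   86.]
90 3 [ 511. -306.   93.]
100 3 [ 508. -302.  104.]
105 9 [ 519. -300.  108.]
110 12 [ 528. -295.  113.]
115 20 [ 528. -295.  118.]
120 27 [ 523. -301.  123.]
125 27 [ 519. -296.  127.]
130 3 [ 516. -301.  133.]
135 23 [ 518. -297.  138.]
140 38 [ 515. -288.  143.]
145 22 [ 518. -299.  146.]
150 13 [ 525. -293.  153.]
155 15 [ 521. -302.  158.]
201.00821277964658 195.02986072600382
```

View pics/t3.png

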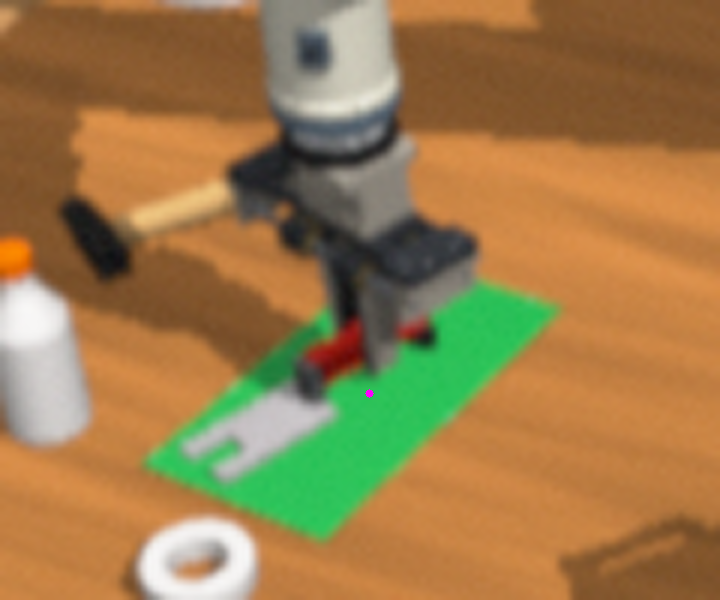

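Call:
carry_out --series '[{"hand":0,"tx":0,"ty":0,"tz":0.3,"ax":0,"ay":0,"az":0},{"hand":0,"tx":0,"ty":0,"tz":0.7,"ax":0,"ay":0,"az":0},{"hand":0,"tx":0,"ty":0,"tz":0.8,"ax":0,"ay":0,"az":0},{"hand":0,"tx":0,"ty":0,"tz":0.8,"ax":0,"ay":0,"az":0},{"hand":0,"tx":0,"ty":0,"tz":0.6,"ax":0,"ay":0,"az":0.03}]'

```text
time: 6.87
tool_pos: [0.5003, -0.3049, 0.1138]
tcp_rot: [0.987, -0.16, 0.001, 0.0]
ft_force: [0.1, 0.3, -2.2]
gripper_width: 0.215
```

Call:
carry_out --series '[{"hand":0,"tx":-0.03,"ty":0.3,"tz":0,"ax":0,"ay":0,"az":0.6},{"hand":0,"tx":-0.03,"ty":0.5,"tz":0,"ax":0,"ay":0,"az":0.9},{"hand":0,"tx":-0.03,"ty":0.5,"tz":0,"ax":0,"ay":0,"az":1},{"hand":0,"tx":-0.03,"ty":0.5,"tz":0,"ax":0,"ay":0,"az":1},{"hand":0,"tx":-0.03,"ty":0.5,"tz":0,"ax":0,"ay":0,"az":1}]'

```text
time: 7.28
tool_pos: [0.4935, -0.2118, 0.1113]
tcp_rot: [0.997, 0.077, 0.0, 0.0]
ft_force: [1.2, 0.1, -2.6]
gripper_width: 0.213
```

Call:
carry_out --series '[{"hand":0,"tx":-0.03,"ty":0.5,"tz":0,"ax":0,"ay":0,"az":1},{"hand":0,"tx":-0.03,"ty":0.5,"tz":0,"ax":0,"ay":0,"az":1},{"hand":0,"tx":-0.03,"ty":0.5,"tz":0,"ax":0,"ay":0,"az":1},{"hand":0,"tx":-0.03,"ty":0.5,"tz":0,"ax":0,"ay":0,"az":1},{"hand":0,"tx":-0.03,"ty":0.5,"tz":0,"ax":0,"ay":0,"az":1}]'

```text
time: 7.7
tool_pos: [0.4875, -0.1117, 0.1113]
tcp_rot: [0.943, 0.333, 0.0, 0.0]
ft_force: [0.9, -0.1, -2.0]
gripper_width: 0.215
```

Call:
carry_out --series '[{"hand":0,"tx":-0.03,"ty":0.4,"tz":0,"ax":0,"ay":0,"az":1},{"hand":0,"tx":-0.03,"ty":0.2,"tz":0,"ax":0,"ay":0,"az":1},{"hand":0,"tx":0,"ty":0,"tz":0,"ax":0,"ay":0,"az":0.5},{"hand":0,"tx":0,"ty":0,"tz":0,"ax":0.4,"ay":-0.3,"az":0}]'

```text
time: 8.03
tool_pos: [0.4863, -0.0872, 0.1114]
tcp_rot: [0.891, 0.453, 0.024, -0.011]
ft_force: [-0.3, 1.6, -2.8]
gripper_width: 0.216
```

Call:
carry_out --series '[{"hand":0,"tx":0,"ty":0,"tz":0.2,"ax":0.725,"ay":-0.533,"az":0},{"hand":0,"tx":0,"ty":0,"tz":0.2,"ax":0.725,"ay":-0.533,"az":0},{"hand":0,"tx":0,"ty":0,"tz":0,"ax":0.725,"ay":-0.533,"az":0},{"hand":0,"tx":0,"ty":0,"tz":0,"ax":0.725,"ay":-0.533,"az":0},{"hand":0,"tx":0,"ty":0,"tz":0,"ax":0.725,"ay":-0.533,"az":0}]'

```text
time: 8.45
tool_pos: [0.4864, -0.0893, 0.1285]
tcp_rot: [0.861, 0.435, 0.234, -0.116]
ft_force: [-0.6, 0.0, -2.6]
gripper_width: 0.217
```

Call:
carry_out --series '[{"hand":0,"tx":0,"ty":0,"tz":0,"ax":0,"ay":0,"az":0},{"hand":0,"tx":0,"ty":0,"tz":0,"ax":0,"ay":0,"az":0}]'

```text
time: 8.62
tool_pos: [0.4846, -0.0898, 0.1264]
tcp_rot: [0.863, 0.433, 0.23, -0.117]
ft_force: [0.2, 1.3, -2.5]
gripper_width: 0.217
```

```bash
cat > look.py <<'E'
from h import *
import sys
from scipy.spatial.transform import Rotation as Ro
n=sys.argv[1]
o=env.get_obs();R=Ro.from_quat(o["tcp_rot"]).as_matrix();print("P",o["tool_pos"].round(4) if hasattr(o["tool_pos"],"round") else o["tool_pos"],"F",np.round(o["ft_force"],1),"w",round(o["gripper_width"],3),"q",np.round(o["joint_positions"],2))
print("toolx",R[:,0].round(3),"tooly",R[:,1].round(3),"toolz",R[:,2].round(3))
for c,r in(("top",(150,110,310,230)),("scene",(230,160,350,260))):
    p,d=env.capture(c);np.save(f"{n}_{c}.npy",p);np.save(f"{n}_{c}_d.npy",d)
    s=800//(r[2]-r[0]) if c=="top" else 6
    cv2.imwrite(f"pics/{n}_{c}.png",cv2.resize(p[r[1]:r[3],r[0]:r[2],::-1],None,fx=s,fy=s,interpolation=cv2.INTER_CUBIC))
E
python3 look.py a1
```

```text
P [ 0.4846 -0.0898  0.1264] F [ 0.2  1.3 -2.5] w 0.217 q [-0.59  0.23  2.11  0.69  0.91 -0.41]
toolx [0.518 0.695 0.498] tooly [ 0.802 -0.597 -0.003] toolz [ 0.296  0.401 -0.867]
```

View pics/a1_top.png

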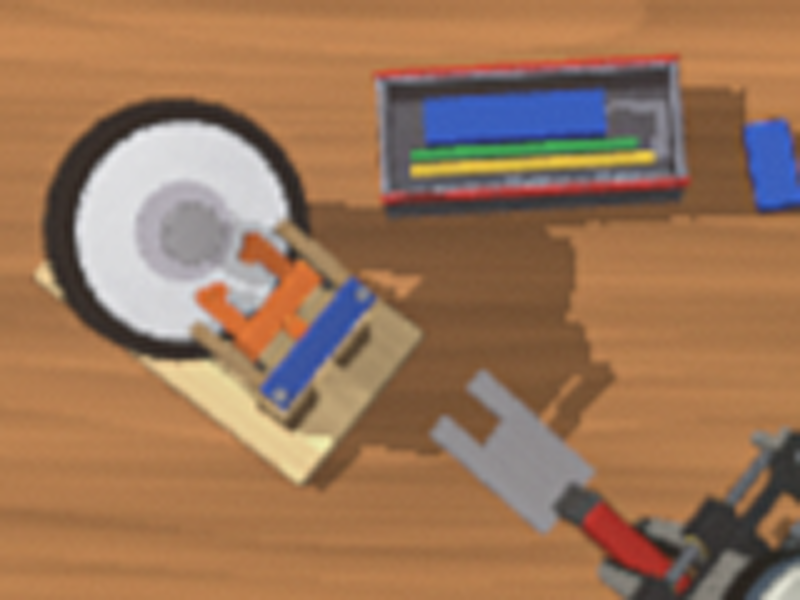

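View pics/a1_scene.png

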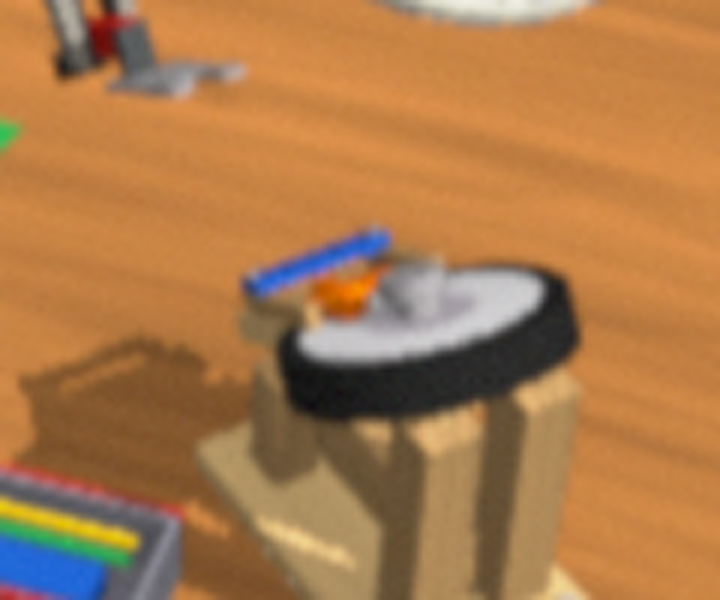

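```bash
cat > fork.py <<'E'
from h import *
import sys
from scipy.spatial.transform import Rotation as Ro
n=sys.argv[1];x0,y0,x1,y1=map(int,sys.argv[2:6])
p=np.load(n+"_top.npy");d=np.load(n+"_top_d.npy");X=pc("top",d)
H=cv2.cvtColor(p,cv2.COLOR_RGB2HSV).astype(int);m=(H[...,1]<50)&(H[...,2]>110);z=m*0;z[y0:y1,x0:x1]=m[y0:y1,x0:x1]
b,c,s=big(z);b2=cv2.erode(b.astype(np.uint8),np.ones((3,3)))>0
Q=X[b2];ctr=np.median(Q,0)
Q=Q[np.abs(Q[:,2]-np.median(Q[:,2]))<.06]
A=np.c_[Q[:,:2],np.ones(len(Q))];w=np.ones(len(Q))
for _ in range(10):
    k=np.linalg.lstsq(A*w[:,None],Q[:,2]*w,rcond=None)[0];r=Q[:,2]-A@k;w=1/np.maximum(.002,abs(r))**.5
print("plane z=",k,"rms",r.std(),b.sum())
nrm=np.array([-k[0],-k[1],1]);nrm/=np.linalg.norm(nrm);print("fork normal",nrm.round(3))
# outline by ray-plane
cm=env.camera_model("top");R=np.array(cm["R"]);o=-R.T@np.array(cm["t"])
v,u=np.nonzero(b);D=np.c_[(u-cm["cx"])/cm["fx"],(v-cm["cy"])/cm["fy"],np.ones(len(u))]@R
t=(k[0]*o[0]+k[1]*o[1]+k[2]-o[2])/(D[:,2]-k[0]*D[:,0]-k[1]*D[:,1]);W=o+D*t[:,None]
ob=env.get_obs();T=Ro.from_quat(ob["tcp_rot"]).as_matrix();P=np.array(ob["tool_pos"])
L=(W-P)@T  # tool frame
print("tool-frame x range",L[:,0].min(),L[:,0].max(),"y",L[:,1].min(),L[:,1].max(),"z med",np.median(L[:,2]))
rect=cv2.minAreaRect((L[:,:2]*1000).astype(np.float32));print(rect)
np.save("W.npy",W)
# deck coordinates
A0=np.array([.6577,.1657,.185]);yaw=np.radians(53.6);hh=np.array([np.cos(yaw),np.sin(yaw),0]);ux=hh*np.cos(np.pi/6)+[0,0,.5];uy=np.array([-np.sin(yaw),np.cos(yaw),0]);uz=np.cross(ux,uy)
Dk=(W-A0)@np.c_[ux,uy,uz];e=Dk[:,0];print("deck x max",np.sort(e)[-8:].round(4));
tip=Dk[e>e.max()-.02];print("tip y mean",tip[:,1].mean(),"y lim",tip[:,1].min(),tip[:,1].max(),"z (top face) at tip",tip[:,2].mean());bk=Dk[(e<e.max()-.04)&(e>e.max()-.08)];print("blade y mean",bk[:,1].mean(),"z",bk[:,2].mean())
E
python3 fork.py a1 230 180 275 222
```

```text
plane z= [0.34807588 0.46445308 0.02715783] rms 0.0029679862920250215 424
fork normal [-0.301 -0.402  0.865]
tool-frame x range 0.04653141420648697 0.14270476725722686 y -0.024754850317904274 0.023559275374990613 z med -0.024658619915512367
((94.61856842041016, -0.6537132263183594), (96.13628387451172, 48.32984161376953), 0.08928105235099792)
deck x max [-0.1545 -0.1541 -0.154  -0.1536 -0.1535 -0.1531 -0.1531 -0.1521]
tip y mean -0.011876586575836876 y lim -0.036322520309053564 0.011978162181521554 z (top face) at tip 0.1277214273580946
blade y mean -0.012219127341745345 z 0.1276095773147013
```

Call:
carry_out --series '[{"hand":0,"tx":0.125,"ty":0.27,"tz":-0.505,"ax":0,"ay":0,"az":0},{"hand":0,"tx":0.125,"ty":0.27,"tz":-0.505,"ax":0,"ay":0,"az":0},{"hand":0,"tx":0.125,"ty":0.27,"tz":-0.505,"ax":0,"ay":0,"az":0},{"hand":0,"tx":0.125,"ty":0.27,"tz":-0.505,"ax":0,"ay":0,"az":0},{"hand":0,"tx":0.125,"ty":0.27,"tz":-0.505,"ax":0,"ay":0,"az":0}]'

```text
time: 9.13
tool_pos: [0.5116, -0.0333, 0.0253]
tcp_rot: [0.862, 0.436, 0.231, -0.116]
ft_force: [0.8, 0.8, -2.4]
gripper_width: 0.213
```

Call:
carry_out --series '[{"hand":0,"tx":0,"ty":0,"tz":0,"ax":0,"ay":0,"az":0},{"hand":0,"tx":0,"ty":0,"tz":0,"ax":0,"ay":0,"az":0},{"hand":0,"tx":0,"ty":0,"tz":0,"ax":0,"ay":0,"az":0}]'

```text
time: 9.38
tool_pos: [0.5113, -0.0344, 0.0265]
tcp_rot: [0.862, 0.436, 0.231, -0.117]
ft_force: [0.7, 1.1, -2.2]
gripper_width: 0.214
```

```bash
python3 look.py a2; python3 fork.py a2 215 170 270 215
```

```text
P [ 0.5113 -0.0344  0.0265] F [ 0.7  1.1 -2.2] w 0.214 q [-0.45  0.42  2.17  0.91  0.67 -0.58]
toolx [0.513 0.698 0.5  ] tooly [ 0.806 -0.593  0.   ] toolz [ 0.296  0.402 -0.866]
plane z= [ 0.3196413   0.47982152 -0.09177698] rms 0.0028357775529970776 370
fork normal [-0.277 -0.416  0.866]
tool-frame x range 0.04923541758158133 0.14421071918424716 y -0.025115599981245813 0.022849069350538036 z med -0.024189891264658304
((96.5917739868164, -0.9948997497558594), (47.887516021728516, 94.9961929321289), 89.59579467773438)
deck x max [-0.1529 -0.1526 -0.1524 -0.1521 -0.1509 -0.1506 -0.1504 -0.1501]
tip y mean -0.00037659261210847494 y lim -0.023842559568416483 0.023342364458750653 z (top face) at tip 0.011395573456911036
blade y mean -0.00033572866763395776 z 0.011451467178748944
```

View pics/a2_top.png

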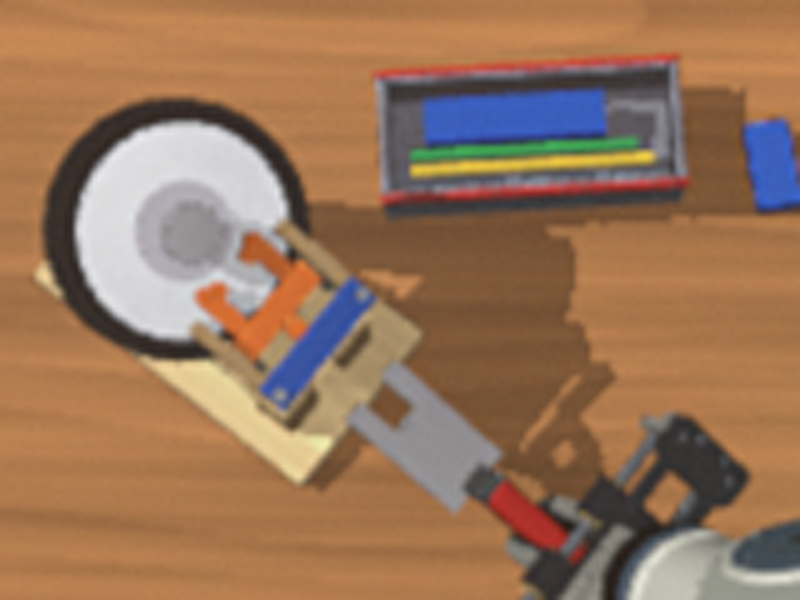

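View pics/a2_scene.png

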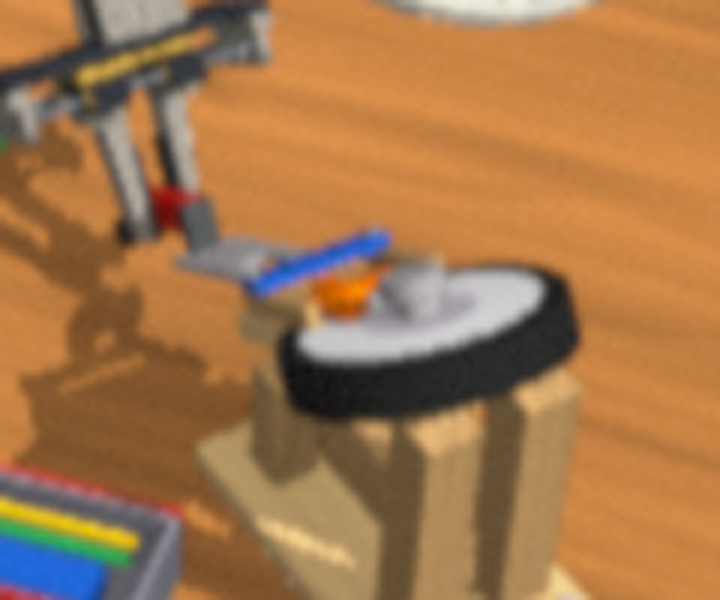

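```bash
cat > clip.py <<'E'
from h import *
import sys
A0=np.array([.6577,.1657,.185]);yaw=np.radians(53.6);hh=np.array([np.cos(yaw),np.sin(yaw),0]);ux=hh*np.cos(np.pi/6)+[0,0,.5];uy=np.array([-np.sin(yaw),np.cos(yaw),0]);uz=np.cross(ux,uy)
def deck(uv,zd,n="top"):
    c=env.camera_model(n);R=np.array(c["R"]);o=-R.T@np.array(c["t"]);uv=np.atleast_2d(uv)
    D=np.c_[(uv[:,0]-c["cx"])/c["fx"],(uv[:,1]-c["cy"])/c["fy"],np.ones(len(uv))]@R
    t=(zd-(o-A0)@uz)/(D@uz);W=o+D*t[:,None];return (W-A0)@np.c_[ux,uy]
p=np.load(sys.argv[1]+"_top.npy");H=cv2.cvtColor(p,cv2.COLOR_RGB2HSV).astype(int)
z=np.zeros(p.shape[:2],bool);z[140:190,170:230]=1
m=(H[...,0]>3)&(H[...,0]<13)&(H[...,1]>170)&z
b=m;q=np.argwhere(b)[:,::-1];K=deck(q,.007)
print("orange",b.sum())
for a in range(-110,20,4):
    k=K[(K[:,0]*1000>=a)&(K[:,0]*1000<a+4)]
    if len(k):print(a,len(k),(np.array([k[:,1].min(),k[:,1].max(),k[:,1].mean()])*1000).round(1))
m=(H[...,0]>105)&(H[...,0]<130)&(H[...,1]>120)&z;K=deck(np.argwhere(m)[:,::-1],.021)*1000;print("keeper",K.mean(0),K.min(0),K.max(0))
g=np.load(sys.argv[1]+"_top.npy").astype(int)
E
python3 clip.py a2
```

```text
orange 201
-94 5 [-4.3  4.3  0. ]
-90 3 [-2.3  2.  -0.2]
-86 5 [-28.6   6.   -5.2]
-82 26 [-30.9  31.4   1.4]
-78 27 [-31.1  31.1   1. ]
-74 27 [-31.4  30.8  -1.1]
-70 26 [-29.3  30.5   1.2]
-66 13 [-29.6  28.2  -4.9]
-62 8 [-25.6  27.9   1.9]
-58 9 [-23.6  27.5   3.8]
-54 8 [-23.8  25.    0.6]
-50 8 [-24.1  24.6   0.3]
-46 9 [-24.3  24.3   2. ]
-42 14 [-24.6  26.3  -0.1]
-38 9 [-20.6  25.9   3.7]
-34 4 [-22.9  23.7   0.4]
keeper [-102.07093642   -0.11662061] [-111.56158036  -40.60972914] [-93.60626523  42.88407267]
```

Call:
carry_out --series '[{"hand":0,"tx":0.026,"ty":0.04,"tz":-0.076,"ax":0,"ay":0,"az":0},{"hand":0,"tx":0.1285,"ty":0.174,"tz":0.125,"ax":0,"ay":0,"az":0},{"hand":0,"tx":0.1285,"ty":0.174,"tz":0.125,"ax":0,"ay":0,"az":0},{"hand":0,"tx":0.1285,"ty":0.174,"tz":0.125,"ax":0,"ay":0,"az":0},{"hand":0,"tx":0,"ty":0,"tz":0,"ax":0,"ay":0,"az":0}]'

```text
time: 9.9
tool_pos: [0.5284, -0.0122, 0.0389]
tcp_rot: [0.862, 0.435, 0.232, -0.116]
ft_force: [0.7, 0.4, -2.1]
gripper_width: 0.218
```

```bash
python3 look.py a3; python3 fork.py a3 212 170 270 212
```

```text
P [ 0.5284 -0.0122  0.0389] F [ 0.7  0.4 -2.1] w 0.218 q [-0.39  0.4   2.16  0.91  0.66 -0.51]
toolx [0.514 0.697 0.501] tooly [ 0.804 -0.594  0.002] toolz [ 0.299  0.402 -0.866]
plane z= [ 0.3264797   0.46175797 -0.0988501 ] rms 0.0030386497521099863 378
fork normal [-0.284 -0.402  0.87 ]
tool-frame x range 0.050059735688630876 0.14685009171453933 y -0.024035527361824353 0.03876777796577405 z med -0.02491993302653442
((98.52601623535156, 6.933511734008789), (97.45448303222656, 61.58011245727539), 1.2670536041259766)
deck x max [-0.1191 -0.119  -0.1187 -0.1186 -0.1185 -0.1182 -0.1181 -0.1181]
tip y mean -0.004182803375011501 y lim -0.039537770786514916 0.022305287556247173 z (top face) at tip 0.007533953846888723
blade y mean -0.000550085716382196 z 0.008028999941246997
```

View pics/a3_top.png

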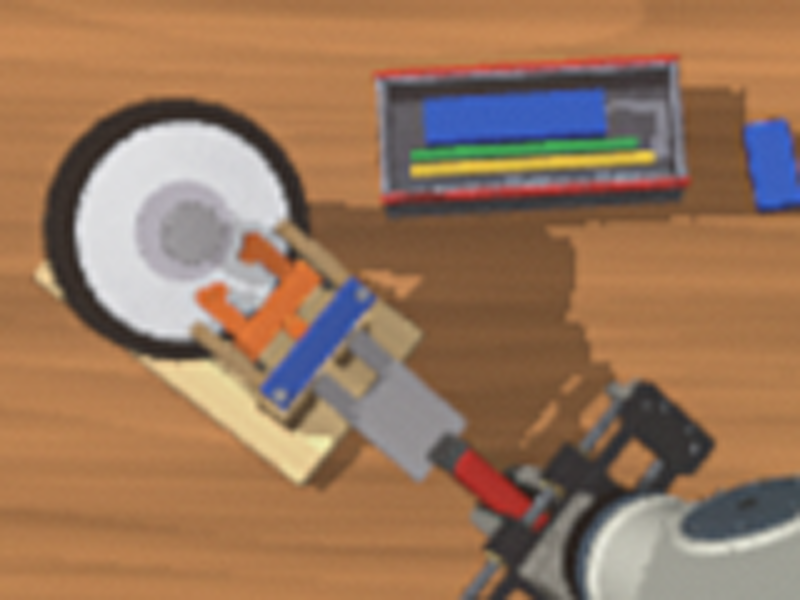

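View pics/a3_scene.png

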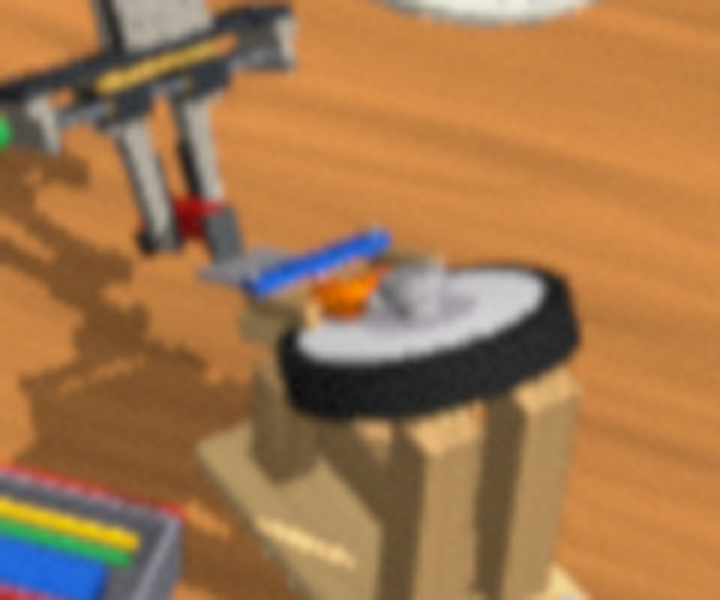

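Call:
carry_out --series '[{"hand":0,"tx":0.095,"ty":0.145,"tz":0.1,"ax":0,"ay":0,"az":0},{"hand":0,"tx":0.103,"ty":0.139,"tz":0.1,"ax":0,"ay":0,"az":0},{"hand":0,"tx":0.103,"ty":0.139,"tz":0.1,"ax":0,"ay":0,"az":0},{"hand":0,"tx":0.103,"ty":0.139,"tz":0.1,"ax":0,"ay":0,"az":0}]'

```text
time: 10.33
tool_pos: [0.5436, 0.0107, 0.0539]
tcp_rot: [0.862, 0.435, 0.231, -0.117]
ft_force: [-0.3, -0.7, -2.1]
gripper_width: 0.217
```

Call:
carry_out --series '[{"hand":0,"tx":0,"ty":0,"tz":0,"ax":0,"ay":0,"az":0},{"hand":0,"tx":0,"ty":0,"tz":0,"ax":0,"ay":0,"az":0}]'

```text
time: 10.5
tool_pos: [0.5435, 0.0107, 0.0538]
tcp_rot: [0.862, 0.436, 0.231, -0.117]
ft_force: [-1.1, -0.1, -2.8]
gripper_width: 0.214
```

```bash
python3 look.py a4;python3 clip.py a4|head -8; python3 fork.py a4 212 175 250 212
```

```text
P [0.5435 0.0107 0.0538] F [-1.1 -0.1 -2.8] w 0.214 q [-0.33  0.37  2.14  0.88  0.67 -0.42]
toolx [0.514 0.697 0.5  ] tooly [ 0.805 -0.593  0.   ] toolz [ 0.297  0.402 -0.866]
orange 201
-94 5 [-4.3  4.3  0. ]
-90 3 [-2.3  2.  -0.2]
-86 6 [-28.6   6.   -4.1]
-82 26 [-30.9  31.4   1.4]
-78 27 [-31.1  31.1   1. ]
-74 27 [-31.4  30.8  -1.1]
-70 26 [-29.3  30.5   1.2]
plane z= [ 0.29857818  0.4816533  -0.08466298] rms 0.002938588930261524 298
fork normal [-0.26  -0.419  0.87 ]
tool-frame x range 0.04850942817477777 0.11464313382678547 y -0.02482462844141296 0.024464879130464624 z med -0.0245426791834188
((81.79025268554688, -0.04807281494140625), (65.91626739501953, 49.0634765625), 0.8831921219825745)
deck x max [-0.1204 -0.1203 -0.12   -0.1199 -0.1198 -0.1195 -0.1194 -0.1184]
tip y mean -4.170076321476459e-05 y lim -0.02436650016084844 0.023965169254777898 z (top face) at tip 0.006888480806386353
blade y mean 0.00027958047394329756 z 0.007289315799843094
```

View pics/a4_top.png

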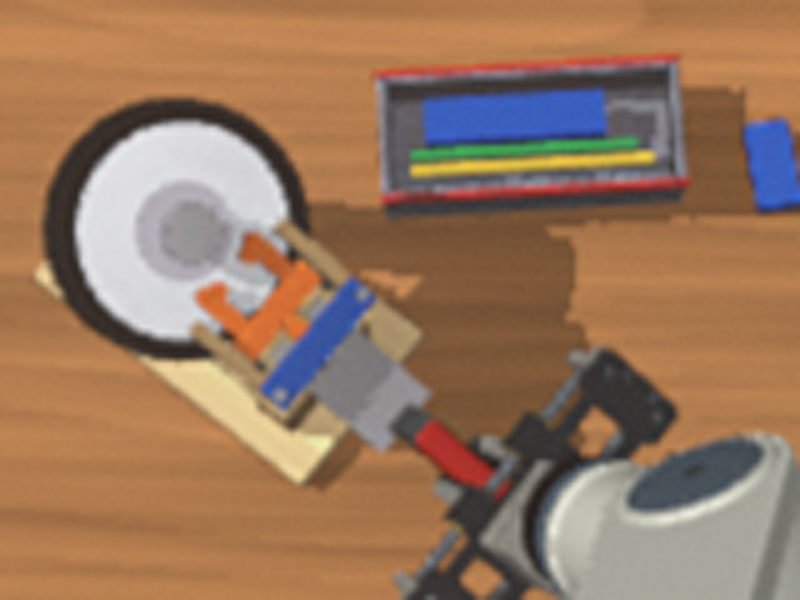

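Call:
carry_out --series '[{"hand":0,"tx":0.072,"ty":0.097,"tz":0.04,"ax":0,"ay":0,"az":0},{"hand":0,"tx":0.064,"ty":0.087,"tz":0.0625,"ax":0,"ay":0,"az":0},{"hand":0,"tx":0.064,"ty":0.087,"tz":0.0625,"ax":0,"ay":0,"az":0},{"hand":0,"tx":0.064,"ty":0.087,"tz":0.0625,"ax":0,"ay":0,"az":0},{"hand":0,"tx":0.064,"ty":0.087,"tz":0.0625,"ax":0,"ay":0,"az":0}]'

```text
time: 11.02
tool_pos: [0.5565, 0.0284, 0.0653]
tcp_rot: [0.862, 0.435, 0.231, -0.117]
ft_force: [-0.7, 0.2, -2.6]
gripper_width: 0.211
```

Call:
carry_out --series '[{"hand":0,"tx":0,"ty":0,"tz":0,"ax":0,"ay":0,"az":0}]'

```text
time: 11.1
tool_pos: [0.557, 0.0287, 0.0657]
tcp_rot: [0.862, 0.435, 0.231, -0.117]
ft_force: [-0.7, 0.3, -1.9]
gripper_width: 0.216
```

```bash
python3 look.py a5;python3 clip.py a5
```

```text
P [0.557  0.0287 0.0657] F [-0.7  0.3 -1.9] w 0.216 q [-0.28  0.36  2.11  0.86  0.67 -0.34]
toolx [0.514 0.697 0.5  ] tooly [ 0.805 -0.594  0.   ] toolz [ 0.297  0.403 -0.866]
orange 191
-82 5 [-2.9  5.7  1.5]
-78 5 [-3.2  5.4  1.2]
-74 5 [-3.4  5.1  0.9]
-70 4 [-3.7  2.8 -0.5]
-66 8 [-27.6  19.4  -2.9]
-62 27 [-29.8  32.1   1.6]
-58 28 [-30.1  31.7   1.4]
-54 27 [-28.1  29.2   1. ]
-50 20 [-28.3  26.9  -0.1]
-46 7 [-24.3  24.3   2.6]
-42 6 [-22.6  26.3   1.2]
-38 5 [-20.6  25.9   6.5]
-34 7 [-22.9  25.6   4. ]
-30 8 [-23.1  25.3   1.1]
-26 10 [-23.4  25.    1. ]
-22 10 [-23.6  24.7   3.5]
-18 8 [-23.9  24.4   4.2]
-14 1 [22.1 22.1 22.1]
keeper [-102.33001565   -0.12420082] [-112.48970624  -40.60972914] [-93.43187782  42.88407267]
```

View pics/a5_top.png

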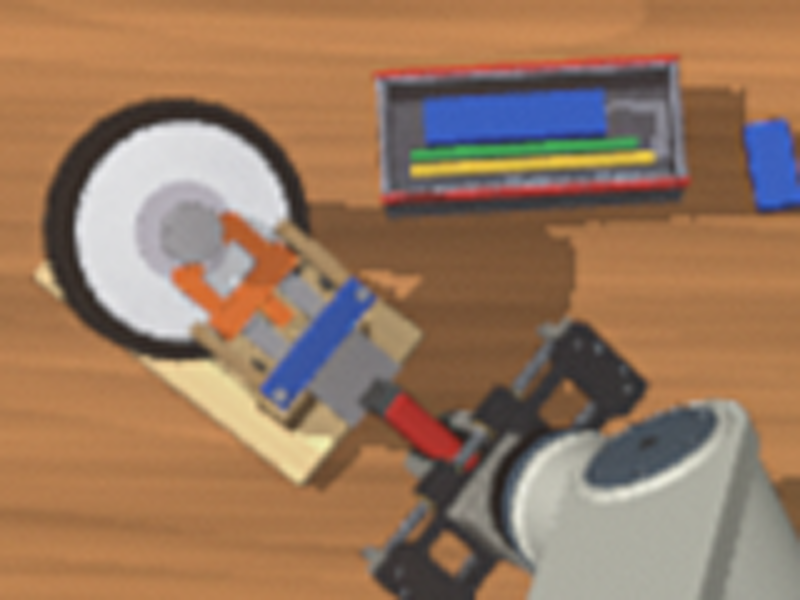

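Call:
carry_out --series '[{"hand":0,"tx":0.0385,"ty":0.0523,"tz":0.0375,"ax":0,"ay":0,"az":0},{"hand":0,"tx":0.0385,"ty":0.0523,"tz":0.0375,"ax":0,"ay":0,"az":0},{"hand":0,"tx":0.0385,"ty":0.0523,"tz":0.0375,"ax":0,"ay":0,"az":0},{"hand":0,"tx":0.0385,"ty":0.0523,"tz":0.0375,"ax":0,"ay":0,"az":0},{"hand":0,"tx":0.0385,"ty":0.0523,"tz":0.0375,"ax":0,"ay":0,"az":0}]'

```text
time: 11.62
tool_pos: [0.5624, 0.0375, 0.0712]
tcp_rot: [0.863, 0.435, 0.229, -0.116]
ft_force: [-9.8, -14.8, -6.2]
gripper_width: 0.213
```

Call:
carry_out --series '[{"hand":0,"tx":0.0385,"ty":0.0523,"tz":0.0375,"ax":0,"ay":0,"az":0},{"hand":0,"tx":0.0385,"ty":0.0523,"tz":0.0375,"ax":0,"ay":0,"az":0}]'

```text
time: 11.78
tool_pos: [0.5654, 0.0416, 0.0742]
tcp_rot: [0.863, 0.435, 0.229, -0.116]
ft_force: [-6.4, -10.1, -4.2]
gripper_width: 0.216
```

Call:
carry_out --series '[{"hand":0,"tx":0.0257,"ty":0.0349,"tz":0.025,"ax":0,"ay":0,"az":0},{"hand":0,"tx":0.0257,"ty":0.0349,"tz":0.025,"ax":0,"ay":0,"az":0},{"hand":0,"tx":0.0257,"ty":0.0349,"tz":0.025,"ax":0,"ay":0,"az":0}]'

```text
time: 12.03
tool_pos: [0.5698, 0.0467, 0.0783]
tcp_rot: [0.863, 0.435, 0.231, -0.117]
ft_force: [-1.5, -1.2, -3.1]
gripper_width: 0.215
```

Call:
carry_out --series '[{"hand":0,"tx":0,"ty":0,"tz":0,"ax":0,"ay":0,"az":0}]'

```text
time: 12.12
tool_pos: [0.5703, 0.0471, 0.0788]
tcp_rot: [0.862, 0.435, 0.231, -0.117]
ft_force: [-0.7, -0.7, -3.2]
gripper_width: 0.216
```

```bash
python3 look.py a6;python3 clip.py a6; python3 fork.py a6 190 150 245 205
```

```text
P [0.5703 0.0471 0.0788] F [-0.7 -0.7 -3.2] w 0.216 q [-0.24  0.34  2.09  0.84  0.67 -0.27]
toolx [0.515 0.696 0.5  ] tooly [ 0.804 -0.594 -0.001] toolz [ 0.297  0.403 -0.866]
orange 175
-58 2 [-2.3  1.9 -0.2]
-54 4 [-2.6  3.9  0.6]
-50 3 [-0.6  3.6  1.4]
-46 3 [-0.9  3.3  1.1]
-42 2 [-1.2  3.   0.9]
-38 16 [-27.1  30.1   3.9]
-34 27 [-29.4  29.8   1.5]
-30 27 [-29.6  29.5  -0.2]
-26 21 [-29.9  29.2   0.1]
-22 12 [-27.9  26.9   1.6]
-18 7 [-23.9  24.4   2.8]
-14 7 [-24.2  26.3   9.1]
-10 4 [-24.4  26.   10.7]
-6 6 [-24.7  25.6   7.2]
-2 6 [-24.9  25.3   0.3]
2 8 [-25.2  27.2   5.8]
6 11 [-25.4  26.9   2.2]
10 7 [-23.5  26.6   3.9]
keeper [-1.02268970e+02  5.44663843e-02] [-112.48970624  -40.60972914] [-93.43187782  42.88407267]
plane z= [ 0.27229595  0.4265262  -0.06248469] rms 0.003291914453115594 341
fork normal [-0.243 -0.381  0.892]
tool-frame x range 0.08487385749092508 0.16854819298784363 y -0.034999532419459786 0.05317340138149182 z med -0.023990820260405502
((118.8828125, 12.524940490722656), (94.00823974609375, 74.48715209960938), 65.16110229492188)
deck x max [-0.0215 -0.0211 -0.0192 -0.0187 -0.0168 -0.0164 -0.0145 -0.0122]
tip y mean -0.037849065684818106 y lim -0.04733308360273743 -0.03109459143487458 z (top face) at tip 0.0022286970114028188
blade y mean 0.0007115563679550948 z 0.006092479949486593
```

View pics/a6_top.png

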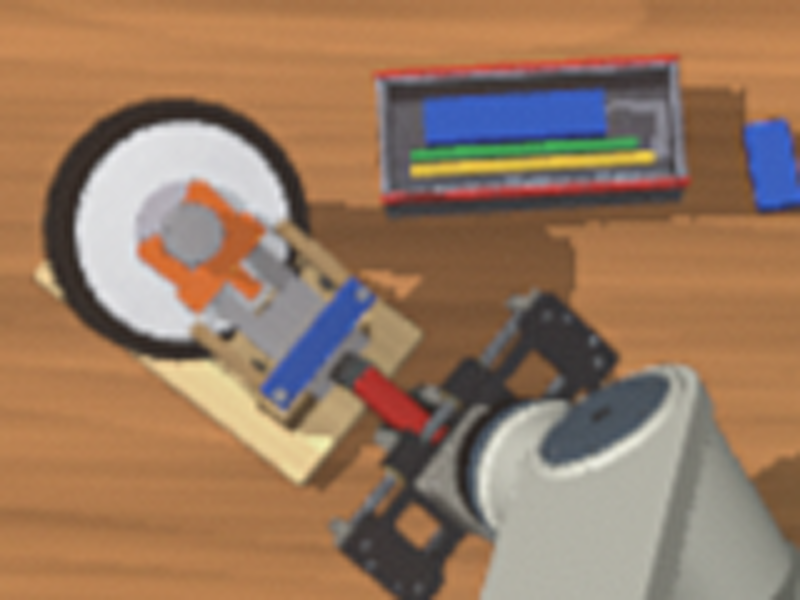

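View pics/a6_scene.png

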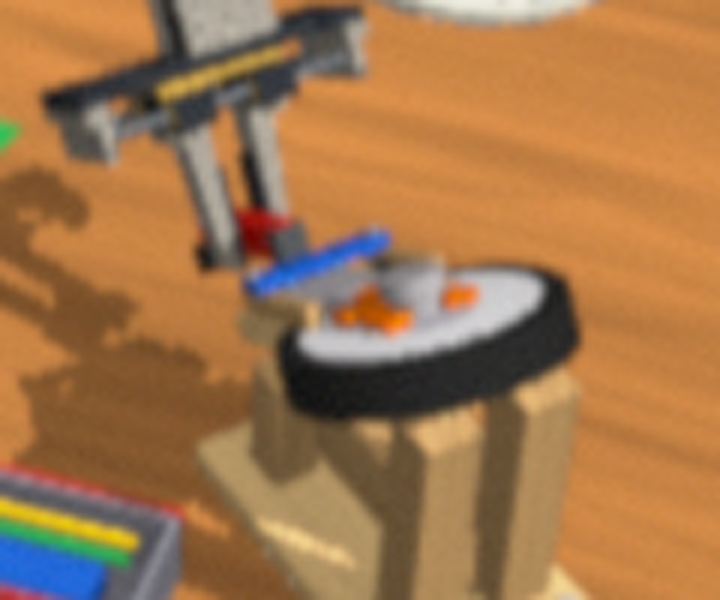

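Call:
carry_out --series '[{"hand":0,"tx":0.0193,"ty":0.0261,"tz":0.0188,"ax":0,"ay":0,"az":0},{"hand":0,"tx":0.0193,"ty":0.0261,"tz":0.0188,"ax":0,"ay":0,"az":0},{"hand":0,"tx":0,"ty":0,"tz":0,"ax":0,"ay":0,"az":0}]'

```text
time: 12.47
tool_pos: [0.5719, 0.0492, 0.0803]
tcp_rot: [0.862, 0.435, 0.231, -0.117]
ft_force: [-0.2, -0.4, -2.9]
gripper_width: 0.215
```

Call:
carry_out --series '[{"hand":0,"tx":0.0193,"ty":0.0261,"tz":0.0188,"ax":0,"ay":0,"az":0},{"hand":0,"tx":0,"ty":0,"tz":0,"ax":0,"ay":0,"az":0}]'

```text
time: 12.63
tool_pos: [0.5726, 0.0501, 0.081]
tcp_rot: [0.862, 0.435, 0.231, -0.117]
ft_force: [-1.4, -1.1, -2.3]
gripper_width: 0.216
```

```bash
python3 look.py a7;python3 clip.py a7
```

```text
P [0.5726 0.0501 0.081 ] F [-1.4 -1.1 -2.3] w 0.216 q [-0.23  0.34  2.09  0.83  0.67 -0.25]
toolx [0.515 0.696 0.5  ] tooly [ 0.804 -0.594 -0.001] toolz [ 0.297  0.403 -0.866]
orange 158
-54 1 [1.6 1.6 1.6]
-50 3 [-0.6  3.6  1.4]
-46 3 [-0.9  3.3  1.1]
-42 2 [-1.2  3.   0.9]
-38 3 [-1.5  2.7  0.7]
-34 14 [-20.9  29.8   4.1]
-30 27 [-29.6  29.5  -0.2]
-26 22 [-29.9  29.2  -0.5]
-22 17 [-30.1  31.1   4.6]
-18 10 [-28.1  26.6   3.4]
-14 6 [-24.2  24.    6.3]
-10 4 [-24.4  26.   10.7]
-6 6 [-24.7  25.6   7.2]
-2 6 [-24.9  25.3   0.3]
2 7 [-25.2  25.    2.7]
6 9 [-23.2  24.7   2.5]
10 12 [-23.5  24.4   0.5]
14 5 [-23.7  22.2   2.2]
keeper [-1.02398181e+02 -1.00320559e-01] [-112.62304958  -40.60972914] [-93.43187782  42.88407267]
```

Call:
carry_out --series '[{"hand":0,"tx":0.013,"ty":0.0175,"tz":0.0125,"ax":0,"ay":0,"az":0},{"hand":0,"tx":0,"ty":0,"tz":0,"ax":0,"ay":0,"az":0}]'

```text
time: 12.9
tool_pos: [0.573, 0.0507, 0.0813]
tcp_rot: [0.862, 0.435, 0.231, -0.117]
ft_force: [-0.5, -0.2, -3.0]
gripper_width: 0.21
```

Call:
carry_out --series '[{"hand":0,"tx":0.013,"ty":0.0175,"tz":0.0125,"ax":0,"ay":0,"az":0},{"hand":0,"tx":0,"ty":0,"tz":0,"ax":0,"ay":0,"az":0}]'

```text
time: 13.07
tool_pos: [0.5735, 0.0514, 0.0819]
tcp_rot: [0.862, 0.435, 0.231, -0.117]
ft_force: [-0.9, -0.6, -2.4]
gripper_width: 0.217
```

Call:
carry_out --series '[{"hand":0,"tx":0.013,"ty":0.0175,"tz":0.0125,"ax":0,"ay":0,"az":0},{"hand":0,"tx":0,"ty":0,"tz":0,"ax":0,"ay":0,"az":0}]'

```text
time: 13.23
tool_pos: [0.5739, 0.0521, 0.0822]
tcp_rot: [0.862, 0.435, 0.231, -0.117]
ft_force: [-1.4, -1.7, -3.3]
gripper_width: 0.214
```

```bash
python3 look.py a8;python3 clip.py a8
```

```text
P [0.5739 0.0521 0.0822] F [-1.4 -1.7 -3.3] w 0.214 q [-0.23  0.34  2.08  0.83  0.67 -0.24]
toolx [0.515 0.697 0.5  ] tooly [ 0.804 -0.594 -0.001] toolz [ 0.296  0.402 -0.866]
orange 154
-50 3 [-0.6  3.6  1.4]
-46 3 [-0.9  3.3  1.1]
-42 2 [-1.2  3.   0.9]
-38 3 [-1.5  2.7  0.7]
-34 3 [-1.8  2.4  0.4]
-30 24 [-29.6  29.5   1.1]
-26 22 [-29.9  29.2  -0.5]
-22 16 [-30.1  31.1   4.1]
-18 11 [-28.1  26.6   0.7]
-14 7 [-24.2  26.3   9.1]
-10 4 [-24.4  26.   10.7]
-6 6 [-24.7  25.6   7.2]
-2 6 [-24.9  25.3   0.3]
2 6 [-23.   25.    7.3]
6 9 [-23.2  24.7   2.5]
10 13 [-23.5  24.4   1.4]
14 13 [-23.7  26.3   2.4]
18 2 [-19.8  21.9   1. ]
keeper [-102.54094172   -0.13716687] [-113.55163687  -40.60972914] [-93.43187782  42.88407267]
```

View pics/a8_top.png

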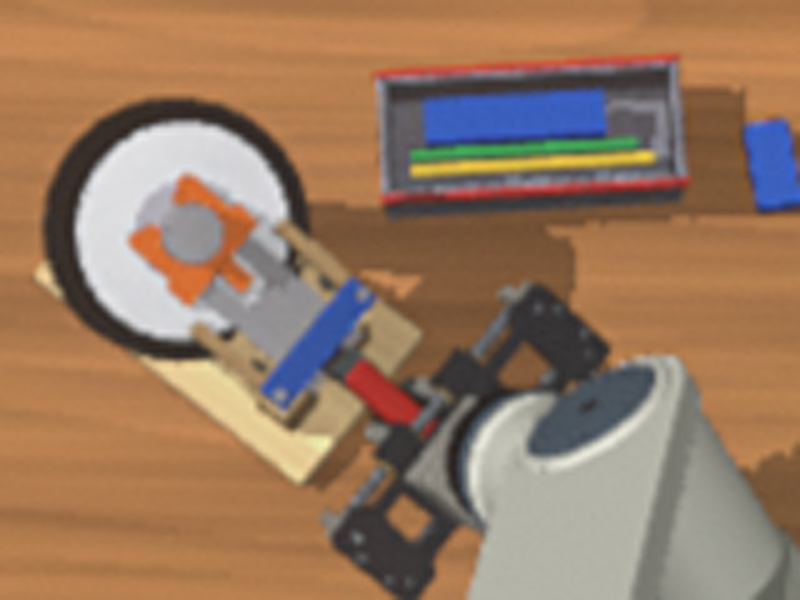

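Call:
carry_out --series '[{"hand":0,"tx":0.01,"ty":0.0135,"tz":0.01,"ax":0,"ay":0,"az":0},{"hand":0,"tx":0,"ty":0,"tz":0,"ax":0,"ay":0,"az":0}]'

```text
time: 13.5
tool_pos: [0.5739, 0.0523, 0.0823]
tcp_rot: [0.863, 0.435, 0.23, -0.117]
ft_force: [-2.2, -4.5, -3.2]
gripper_width: 0.217
```

Call:
carry_out --series '[{"hand":0,"tx":-0.051,"ty":-0.07,"tz":-0.05,"ax":0,"ay":0,"az":0},{"hand":0,"tx":-0.11,"ty":-0.15,"tz":-0.1,"ax":0,"ay":0,"az":0},{"hand":0,"tx":-0.1285,"ty":-0.174,"tz":-0.125,"ax":0,"ay":0,"az":0},{"hand":0,"tx":-0.1285,"ty":-0.174,"tz":-0.125,"ax":0,"ay":0,"az":0},{"hand":0,"tx":-0.1285,"ty":-0.174,"tz":-0.125,"ax":0,"ay":0,"az":0}]'

```text
time: 13.92
tool_pos: [0.5522, 0.0225, 0.0614]
tcp_rot: [0.862, 0.435, 0.231, -0.117]
ft_force: [-0.1, 0.2, -3.0]
gripper_width: 0.217
```

```bash
python3 look.py a9;python3 clip.py a9; python3 fork.py a9 212 175 250 212
```

```text
P [0.5522 0.0225 0.0614] F [-0.1  0.2 -3. ] w 0.217 q [-0.3   0.36  2.12  0.87  0.67 -0.37]
toolx [0.515 0.696 0.5  ] tooly [ 0.804 -0.594 -0.001] toolz [ 0.297  0.403 -0.866]
orange 152
-50 3 [-0.6  3.6  1.4]
-46 3 [-0.9  3.3  1.1]
-42 2 [-1.2  3.   0.9]
-38 3 [-1.5  2.7  0.7]
-34 3 [-1.8  2.4  0.4]
-30 23 [-29.6  29.5   0.1]
-26 22 [-29.9  29.2  -0.5]
-22 17 [-30.1  31.1   4.6]
-18 11 [-28.1  26.6   0.7]
-14 7 [-24.2  26.3   9.1]
-10 4 [-24.4  26.   10.7]
-6 6 [-24.7  25.6   7.2]
-2 6 [-24.9  25.3   0.3]
2 6 [-23.   25.    7.3]
6 9 [-23.2  24.7   2.5]
10 13 [-23.5  24.4   1.4]
14 12 [-23.7  26.3   3.5]
18 2 [-19.8  21.9   1. ]
keeper [-102.40500783   -0.34582436] [-112.48970624  -40.60972914] [-93.60626523  42.88407267]
plane z= [ 0.30386625  0.43699223 -0.08553717] rms 0.002957857177461589 216
fork normal [-0.268 -0.386  0.883]
tool-frame x range 0.04941801637560518 0.09692020573070957 y -0.024330519681758294 0.0245324159580243 z med -0.024755705168237607
((73.62984466552734, -0.32018089294433594), (47.2823600769043, 48.04795837402344), 2.074556589126587)
deck x max [-0.1212 -0.1208 -0.1207 -0.1207 -0.1203 -0.1203 -0.1202 -0.1198]
tip y mean -0.000157440832332438 y lim -0.024432513917882957 0.023789723180634142 z (top face) at tip 0.006015162646128706
blade y mean 0.000825120892213763 z 0.00719730460510416
```

View pics/a9_top.png

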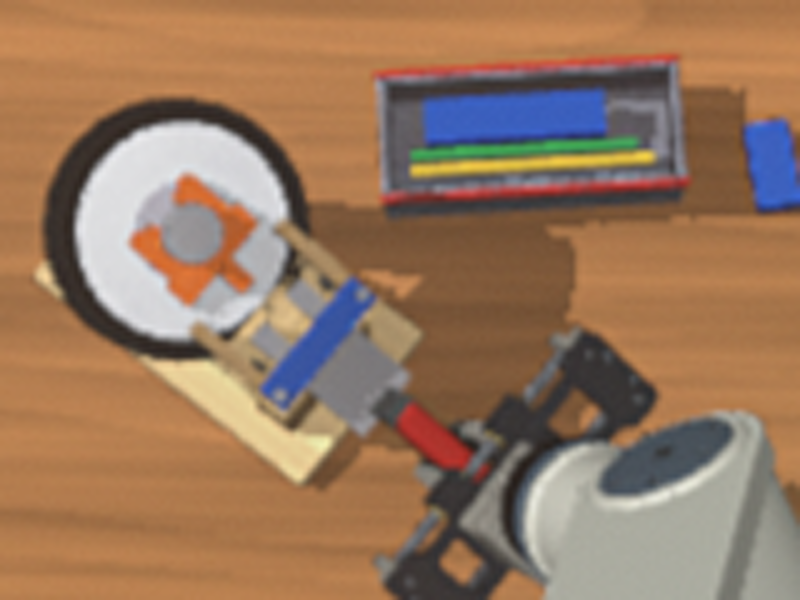

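Call:
carry_out --series '[{"hand":0,"tx":-0.154,"ty":-0.209,"tz":-0.15,"ax":0,"ay":0,"az":0},{"hand":0,"tx":-0.154,"ty":-0.209,"tz":-0.15,"ax":0,"ay":0,"az":0},{"hand":0,"tx":-0.154,"ty":-0.209,"tz":-0.15,"ax":0,"ay":0,"az":0},{"hand":0,"tx":-0.154,"ty":-0.209,"tz":-0.15,"ax":0,"ay":0,"az":0},{"hand":0,"tx":-0.154,"ty":-0.209,"tz":-0.15,"ax":0,"ay":0,"az":0}]'

```text
time: 14.43
tool_pos: [0.522, -0.0192, 0.0318]
tcp_rot: [0.862, 0.435, 0.231, -0.117]
ft_force: [-0.1, -0.3, -3.2]
gripper_width: 0.219
```

Call:
carry_out --series '[{"hand":0,"tx":-0.154,"ty":-0.209,"tz":-0.1,"ax":0,"ay":0,"az":0},{"hand":0,"tx":-0.154,"ty":-0.209,"tz":-0.05,"ax":0,"ay":0,"az":0},{"hand":0,"tx":-0.15,"ty":-0.25,"tz":0.4,"ax":0,"ay":0,"az":0},{"hand":0,"tx":-0.15,"ty":-0.25,"tz":0.7,"ax":0,"ay":0,"az":0},{"hand":0,"tx":-0.1,"ty":-0.1,"tz":0.8,"ax":0,"ay":0,"az":0}]'

```text
time: 14.85
tool_pos: [0.492, -0.0603, 0.1014]
tcp_rot: [0.863, 0.434, 0.23, -0.118]
ft_force: [1.2, -0.3, -2.2]
gripper_width: 0.213
```

Call:
carry_out --series '[{"hand":0,"tx":0,"ty":0,"tz":0.6,"ax":0,"ay":0,"az":0},{"hand":0,"tx":0,"ty":0,"tz":0.1,"ax":0,"ay":0,"az":0},{"hand":0,"tx":0,"ty":0,"tz":0,"ax":0,"ay":0,"az":0}]'

```text
time: 15.1
tool_pos: [0.4946, -0.0604, 0.1314]
tcp_rot: [0.862, 0.435, 0.232, -0.115]
ft_force: [1.1, -0.5, -2.2]
gripper_width: 0.214
```

```bash
python3 look.py b1; python3 fork.py b1 230 175 285 230
```

```text
P [ 0.4946 -0.0604  0.1314] F [ 1.1 -0.5 -2.2] w 0.214 q [-0.52  0.21  2.12  0.7   0.88 -0.36]
toolx [0.513 0.697 0.5  ] tooly [ 0.804 -0.594  0.004] toolz [ 0.3    0.401 -0.866]
plane z= [0.34146411 0.47205233 0.0191312 ] rms 0.0026775118686290012 408
fork normal [-0.295 -0.408  0.864]
tool-frame x range 0.049057080286214486 0.14514083746376163 y -0.02311830527292846 0.02506085335230563 z med -0.02670604299403935
((97.00066375732422, 1.0536518096923828), (48.104896545410156, 96.05746459960938), 89.71011352539062)
deck x max [-0.1281 -0.1276 -0.1272 -0.1267 -0.1262 -0.1258 -0.1253 -0.1243]
tip y mean -0.010980062888135201 y lim -0.026021183975016047 0.019561217729781897 z (top face) at tip 0.11773761190050028
blade y mean -0.00212765410518666 z 0.11758709224959238
```

View pics/b1_top.png

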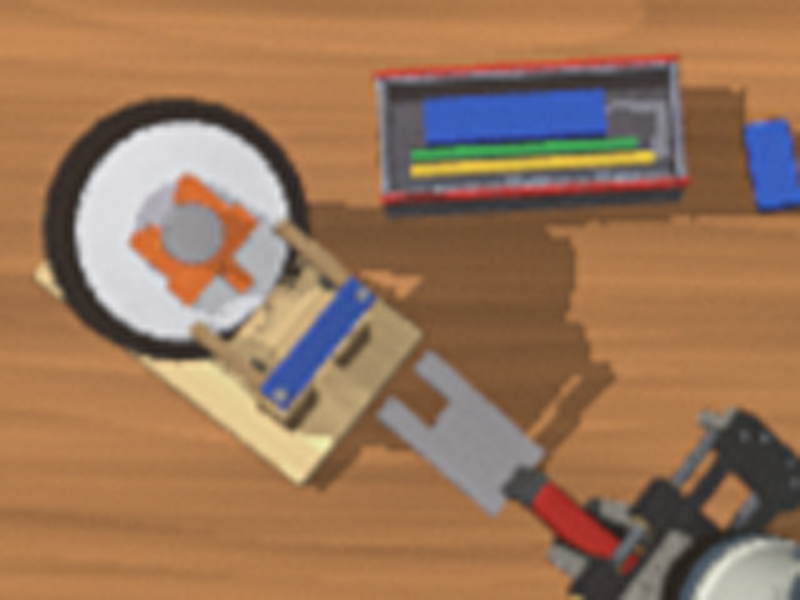

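Call:
carry_out --series '[{"hand":0,"tx":0,"ty":-0.4,"tz":0,"ax":-0.4,"ay":0.295,"az":0},{"hand":0,"tx":0,"ty":-0.5,"tz":0,"ax":-0.805,"ay":0.593,"az":0},{"hand":0,"tx":0,"ty":-0.5,"tz":0,"ax":-0.805,"ay":0.593,"az":0},{"hand":0,"tx":0,"ty":-0.5,"tz":0,"ax":-0.805,"ay":0.593,"az":0},{"hand":0,"tx":0,"ty":-0.5,"tz":0,"ax":-0.805,"ay":0.593,"az":0}]'

```text
time: 15.62
tool_pos: [0.4931, -0.1563, 0.1286]
tcp_rot: [0.893, 0.45, 0.021, -0.011]
ft_force: [-0.4, 0.5, -2.9]
gripper_width: 0.213
```

Call:
carry_out --series '[{"hand":0,"tx":0,"ty":-0.4,"tz":0,"ax":-0.4,"ay":0.298,"az":0},{"hand":0,"tx":0.01,"ty":-0.3,"tz":0,"ax":0,"ay":0,"az":-0.8},{"hand":0,"tx":0.01,"ty":-0.3,"tz":0,"ax":0,"ay":0,"az":-1},{"hand":0,"tx":0.01,"ty":-0.3,"tz":0,"ax":0,"ay":0,"az":-1},{"hand":0,"tx":0.01,"ty":-0.3,"tz":0,"ax":0,"ay":0,"az":-1}]'

```text
time: 16.03
tool_pos: [0.494, -0.2187, 0.1272]
tcp_rot: [0.965, 0.263, -0.001, -0.002]
ft_force: [-0.6, 0.2, -2.0]
gripper_width: 0.214
```

Call:
carry_out --series '[{"hand":0,"tx":0.01,"ty":-0.3,"tz":0,"ax":0,"ay":0,"az":-1},{"hand":0,"tx":0.01,"ty":-0.3,"tz":0,"ax":0,"ay":0,"az":-1},{"hand":0,"tx":0.01,"ty":-0.3,"tz":0,"ax":0,"ay":0,"az":-1},{"hand":0,"tx":0.01,"ty":-0.3,"tz":0,"ax":0,"ay":0,"az":-1},{"hand":0,"tx":0.01,"ty":-0.3,"tz":0,"ax":0,"ay":0,"az":-1}]'

```text
time: 16.45
tool_pos: [0.496, -0.2789, 0.1271]
tcp_rot: [1.0, 0.004, -0.001, -0.002]
ft_force: [0.3, -0.1, -1.6]
gripper_width: 0.214
```

Call:
carry_out --series '[{"hand":0,"tx":0.01,"ty":-0.3,"tz":0,"ax":0,"ay":0,"az":-1},{"hand":0,"tx":0,"ty":0,"tz":0,"ax":0,"ay":0,"az":-1},{"hand":0,"tx":0,"ty":0,"tz":0,"ax":0,"ay":0,"az":-1},{"hand":0,"tx":0,"ty":0,"tz":0,"ax":0,"ay":0,"az":0},{"hand":0,"tx":0,"ty":0,"tz":0,"ax":0,"ay":0,"az":0}]'

```text
time: 16.87
tool_pos: [0.4966, -0.2906, 0.1277]
tcp_rot: [0.989, -0.148, -0.001, -0.001]
ft_force: [-0.4, 0.3, -2.2]
gripper_width: 0.212
```

Call:
carry_out --series '[{"hand":0,"tx":0.085,"ty":-0.36,"tz":-0.5,"ax":0,"ay":0,"az":-0.27},{"hand":0,"tx":0,"ty":0,"tz":-0.8,"ax":0,"ay":0,"az":0},{"hand":0,"tx":0,"ty":0,"tz":-0.8,"ax":0,"ay":0,"az":0},{"hand":0,"tx":0,"ty":0,"tz":-0.7,"ax":0,"ay":0,"az":0},{"hand":0,"tx":0,"ty":0,"tz":-0.4,"ax":0,"ay":0,"az":0}]'

```text
time: 17.28
tool_pos: [0.4987, -0.3042, -0.0023]
tcp_rot: [0.987, -0.162, -0.002, -0.001]
ft_force: [-1.1, 0.5, -2.7]
gripper_width: 0.215
```

Call:
carry_out --series '[{"hand":0,"tx":0,"ty":0,"tz":-0.2,"ax":0,"ay":0,"az":0},{"hand":0,"tx":0,"ty":0,"tz":-0.1,"ax":0,"ay":0,"az":0},{"hand":0,"tx":0,"ty":0,"tz":0,"ax":0,"ay":0,"az":0},{"hand":0,"tx":0,"ty":0,"tz":0,"ax":0,"ay":0,"az":0}]'

```text
time: 17.62
tool_pos: [0.5015, -0.3062, -0.0096]
tcp_rot: [0.987, -0.163, 0.001, 0.0]
ft_force: [-0.6, -0.4, -2.0]
gripper_width: 0.215
```

```bash
python3 tip.py pics/t4.png|head -1
```

```text
[ 0.50171387 -0.30639665 -0.00920837] 0.21584211279953405 [ 9.86532844e-01 -1.63559630e-01  1.07583632e-03  1.94539675e-04] [ 0.29774855  0.05189465 -1.93166815]
```

View pics/t4.png

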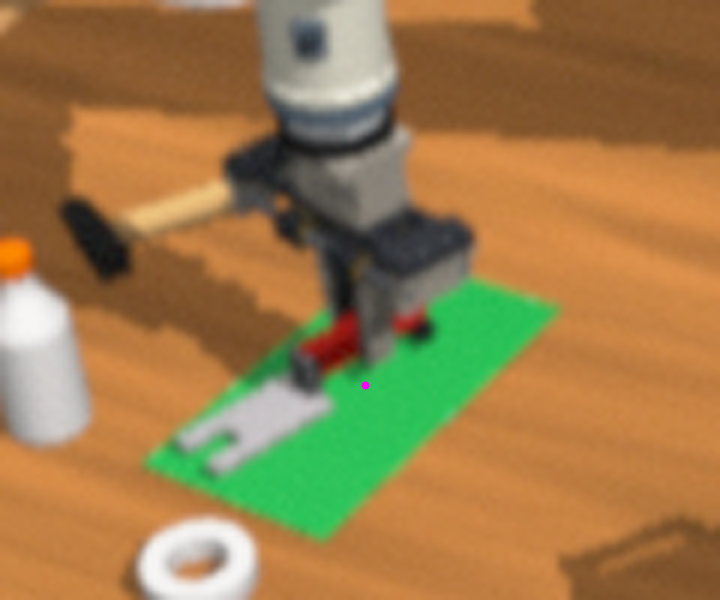

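Call:
carry_out --series '[{"hand":0,"tx":0,"ty":0,"tz":-0.07,"ax":0,"ay":0,"az":0},{"hand":0,"tx":0,"ty":0,"tz":-0.05,"ax":0,"ay":0,"az":0},{"hand":0,"tx":0,"ty":0,"tz":0,"ax":0,"ay":0,"az":0},{"hand":0,"tx":0,"ty":0,"tz":0,"ax":0,"ay":0,"az":0}]'

```text
time: 18.0
tool_pos: [0.5009, -0.306, -0.0149]
tcp_rot: [0.986, -0.164, 0.0, -0.0]
ft_force: [-0.8, -0.8, -2.5]
gripper_width: 0.214
```

Call:
carry_out --series '[{"hand":0,"tx":0,"ty":0,"tz":-0.03,"ax":0,"ay":0,"az":0},{"hand":0,"tx":0,"ty":0,"tz":0,"ax":0,"ay":0,"az":0},{"hand":0,"tx":0,"ty":0,"tz":0,"ax":0,"ay":0,"az":0}]'

```text
time: 18.25
tool_pos: [0.5008, -0.3059, -0.0163]
tcp_rot: [0.986, -0.164, 0.0, -0.0]
ft_force: [0.8, 0.3, -2.0]
gripper_width: 0.215
```

Call:
carry_out --series '[{"hand":0,"tx":0,"ty":0,"tz":-0.02,"ax":0,"ay":0,"az":0},{"hand":0,"tx":0,"ty":0,"tz":0,"ax":0,"ay":0,"az":0},{"hand":0,"tx":0,"ty":0,"tz":0,"ax":0,"ay":0,"az":0}]'

```text
time: 18.5
tool_pos: [0.5009, -0.306, -0.017]
tcp_rot: [0.986, -0.164, 0.0, -0.0]
ft_force: [0.5, -0.2, -0.4]
gripper_width: 0.216
```

Weight has transferred to the mat; release.

Call:
carry_out --series '[{"hand":30,"tx":0,"ty":0,"tz":0,"ax":0,"ay":0,"az":0},{"hand":40,"tx":0,"ty":0,"tz":0,"ax":0,"ay":0,"az":0},{"hand":50,"tx":0,"ty":0,"tz":0,"ax":0,"ay":0,"az":0},{"hand":60,"tx":0,"ty":0,"tz":0,"ax":0,"ay":0,"az":0},{"hand":60,"tx":0,"ty":0,"tz":0,"ax":0,"ay":0,"az":0}]'

```text
time: 18.92
tool_pos: [0.5009, -0.306, -0.017]
tcp_rot: [0.986, -0.164, 0.0, -0.0]
ft_force: [-0.1, -0.1, 0.5]
gripper_width: 0.558
```

Call:
carry_out --series '[{"hand":60,"tx":0,"ty":0,"tz":0,"ax":0,"ay":0,"az":0},{"hand":60,"tx":0,"ty":0,"tz":0.2,"ax":0,"ay":0,"az":0},{"hand":60,"tx":0,"ty":0,"tz":0.5,"ax":0,"ay":0,"az":0},{"hand":60,"tx":0,"ty":0,"tz":0.8,"ax":0,"ay":0,"az":0},{"hand":60,"tx":0,"ty":0,"tz":0.9,"ax":0,"ay":0,"az":0}]'

```text
time: 19.33
tool_pos: [0.4996, -0.3052, 0.0791]
tcp_rot: [0.986, -0.164, -0.001, -0.001]
ft_force: [1.0, 0.2, 0.9]
gripper_width: 0.65
```

Call:
carry_out --series '[{"hand":60,"tx":-0.4,"ty":0,"tz":0.9,"ax":0,"ay":0,"az":0},{"hand":60,"tx":-0.8,"ty":0.5,"tz":0.5,"ax":0,"ay":0,"az":0},{"hand":60,"tx":-0.6,"ty":0.9,"tz":0,"ax":0,"ay":0,"az":0},{"hand":60,"tx":-0.2,"ty":0.9,"tz":0,"ax":0,"ay":0,"az":0},{"hand":60,"tx":0,"ty":0.9,"tz":0,"ax":0,"ay":0,"az":0}]'

```text
time: 19.75
tool_pos: [0.4202, -0.1788, 0.1353]
tcp_rot: [0.986, -0.165, 0.0, -0.0]
ft_force: [1.9, 0.3, 0.1]
gripper_width: 0.648
```

Call:
carry_out --series '[{"hand":60,"tx":0,"ty":0.9,"tz":0,"ax":0,"ay":0,"az":0},{"hand":60,"tx":0,"ty":0.9,"tz":0,"ax":0,"ay":0,"az":0},{"hand":60,"tx":0,"ty":0.6,"tz":0,"ax":0,"ay":0,"az":0},{"hand":60,"tx":0,"ty":0,"tz":0,"ax":0,"ay":0,"az":0},{"hand":60,"tx":0,"ty":0,"tz":0,"ax":0,"ay":0,"az":0}]'

```text
time: 20.17
tool_pos: [0.4226, -0.083, 0.135]
tcp_rot: [0.987, -0.163, 0.001, -0.0]
ft_force: [-0.3, 0.1, -0.5]
gripper_width: 0.656
```

```bash
python3 look.py z1; python3 clip.py z1; python3 - <<'E'
from h import *
for n in("top","scene"):
    p=np.load(f"z1_{n}.npy");cv2.imwrite(f"pics/z1full_{n}.png",p[:,:,::-1])
p=np.load("z1_top.npy");cv2.imwrite("pics/z1f.png",cv2.resize(p[165:265,295:375,::-1],(480,600),interpolation=cv2.INTER_CUBIC))
E
```

```text
P [ 0.4226 -0.083   0.135 ] F [-0.3  0.1 -0.5] w 0.656 q [-0.2   0.11  2.08  0.    0.95  1.7 ]
toolx [ 0.947 -0.321  0.001] tooly [-0.321 -0.947 -0.   ] toolz [ 0.001 -0.    -1.   ]
orange 152
-50 3 [-0.6  3.6  1.4]
-46 3 [-0.9  3.3  1.1]
-42 2 [-1.2  3.   0.9]
-38 3 [-1.5  2.7  0.7]
-34 3 [-1.8  2.4  0.4]
-30 23 [-29.6  29.5   0.1]
-26 22 [-29.9  29.2  -0.5]
-22 17 [-30.1  31.1   4.6]
-18 11 [-28.1  26.6   0.7]
-14 7 [-24.2  26.3   9.1]
-10 4 [-24.4  26.   10.7]
-6 6 [-24.7  25.6   7.2]
-2 6 [-24.9  25.3   0.3]
2 6 [-23.   25.    7.3]
6 9 [-23.2  24.7   2.5]
10 13 [-23.5  24.4   1.4]
14 12 [-23.7  26.3   3.5]
18 2 [-19.8  21.9   1. ]
keeper [-1.02241537e+02  7.62340986e-03] [-111.23456854  -40.60972914] [-93.77988635  42.88407267]
```

View pics/z1full_top.png

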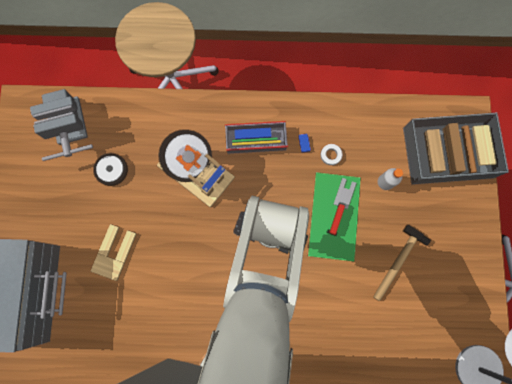

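View pics/z1full_scene.png

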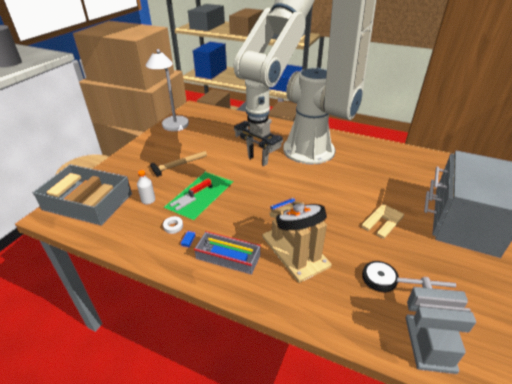

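View pics/z1f.png

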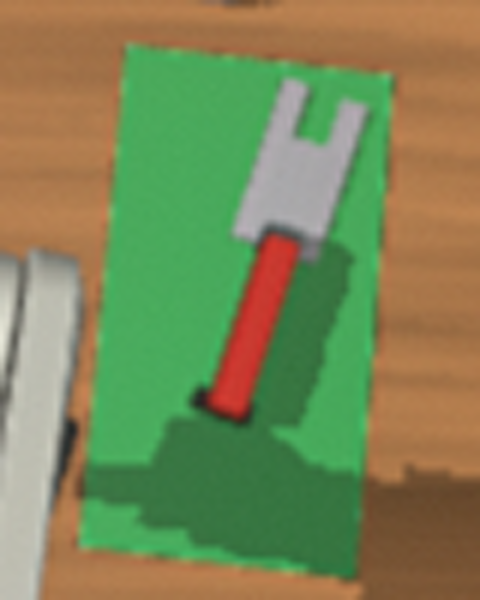

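```bash
python3 -c "
from bench import env
print(env.finish_job())"
```

```text
the job is handed in; nothing more can be done
None
```

I pushed the clip fully home on the axle groove with the fork, laid the fork back on the green mat, and handed the job in at about 20 s.

- **Clip:** The push peaked at roughly 20 N, a little over the 15 N expected. The clip then snapped in, and I stopped when the force rose to about 5 N. The last picture put its back face near deck x -31 mm, against -32 mm nominal. It did not move when I drew the fork out under the keeper bar.
- **Fork:** It lies flat and right side up on the mat at almost the same spot it came from. The handle's middle is about 12 mm from the mat's centre.
- **Other things:** In the last pictures everything else looks to be where it was, and the arm is clear of everything.

**What disagreed:** The reported TCP height did not match the pictures. The real fingertips were about 30 mm short of the reported TCP, along the tool axis. Because of this my first grasp shut above the handle and touched its top with about 4 N, but did not move the fork. I corrected for the offset and the second grasp held throughout.

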